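Load the last dish and clamp the anaerobic jar shut

TASK

Finish packing the rectangular anaerobic jar: set the last small culture dish, which stands by itself on the deck, squarely on top of the shorter stack inside the jar, keeping it level and setting it down gently. Then put the lid on so that it sits fully home and level on the jar's rim, again without dropping it, and swing the clip at each end up and over the lid's edge until it is fully closed. Leave the stacks in the jar and everything else on the deck where they are.

Things in the scene. Friction and masses are not known exactly. Their poses are not given: they have to be found in the camera images.
- jar: Open rectangular jar, clear walls, on rubber feet; it does not shift. Origin: centre of its underside, on the deck; z up, y along its long side. White rim 138 (x) x 184 (y) mm, its top 80 mm above the deck; mouth 118 (x) x 156 (y) mm; inner floor 8 mm up. Two stacks of 60 mm dishes stand 37 mm either side of centre along y, either way round; 29 mm clear to the wall on each x side of a dish.
- dish: The last dish (see dish_center).
- dish_center (a point): Centre of the last dish: a single closed petri dish of 60 mm diameter, 15 mm high, 35 g, standing alone on the deck to the left or right of the jar. The point is on its axis, half-way up; z is the axis. All other dishes outside the jar are 90 mm.
- short_stack_top (a point): Centre of the flat top of the shorter stack in the jar (three 60 mm dishes taped together, 45 mm high, loose on the jar's floor). The last dish belongs on it, so its centre ends 7.5 mm above this point, its top about level with the other stack's.
- tall_stack_top (a point): Centre of the flat top of the taller stack in the jar (four dishes taped together, 60 mm high, loose).
- lid: The jar's loose lid, flat on the deck on the other side of the jar from the dish. Origin: centre of its underside; y along its long side. White plate 138 x 184 x 6 mm, about 0.28 kg, with a black locating rim 6 mm deep beneath, which drops into the jar's mouth with 3 mm play on every side. It fits either way round.
- lid_grip (a point): Centre of the lid's upright grip bar, in the middle of its top: 16 mm thick (along x), 84 mm long (along y), 26 mm high. The point is 13 mm above the plate's top, 25 mm above the lid's lowest edge. A vent stub 18 mm across and 18 mm high stands 34 mm along x and 60 mm along y from it.
- lid_seat (a point): Point fixed to the jar where lid_grip lies when the lid is fully home: on the jar's centre line, 99 mm above the deck; y along the jar's long side.
- clip_a (a joint): Angle (rad) of the steel clip at the jar's +y end: 0 = closed, upright, its nose over the lid's edge; it grows as the clip leans out, away from the jar, to its stop at 1.0. Starts at 0.5 to 0.85. The hinge is stiff (0.10 N m, about 2 N at the grip) and stays where left. Push or pinch the grip and lead it up and in along its arc about the hinge pin; a straight level push can jam.
- clip_b (a joint): The same for the clip at the jar's -y end; 0 = fully closed.
- clip_a_hinge (a point): Middle of the +y clip's hinge pin (along the jar's x), 97 mm from the jar's centre, 50 mm above the deck. Clip plate 60 mm wide, 4 mm thick. Closed, it stands upright, 1 to 5 mm outside the pin, up to 65 mm above it; its nose, 42 mm above the pin, reaches 13 mm inward of it, over the lid's edge with 1.5 mm to spare.
- clip_b_hinge (a point): The same for the -y clip, 97 mm from the jar's centre along -y.
- clip_a_grip (a point): Centre of the rolled grip along the free edge of the +y clip: a round bar 10 mm thick, 50 mm long (along the jar's x), 60 mm from the hinge pin. Closed, it is 110 mm above the deck, 3 mm outside the pin.
- clip_b_grip (a point): The same on the -y clip.
- plates_pair: Bystander: two stacked 90 mm petri dishes, 30 mm high. Origin at the centre of its underside.
- plate_single: Bystander: one 90 mm petri dish, 15 mm high. Origin at the centre of its underside.
- flask: Bystander: conical glass flask, 82 mm across the base, 140 mm high. Origin at the centre of its underside.
- beaker: Bystander: glass beaker 72 mm across, 92 mm high, with loops and rods leaning out up to 180 mm high. Origin at the centre of its underside.
- tape_roll: Bystander: roll of white tape lying flat, 72 mm across, 22 mm high. Origin at the centre of its underside.
- forceps: Bystander: steel forceps lying flat, 125 mm long along their x axis, 12 mm high. Origin at the centre of its underside.
Things that resemble listed ones, but are neither listed nor needed, are in the scene too. What is shaped like the lid but green is not meant.

How it is judged (in metres and radians):
On the way, in this order (a step that is already met when the one before it is completed fails the run):
1. the dish stands squarely on the shorter stack, let go (horizontal distance between dish_center and short_stack_top below 0.01 m and z of dish_center in the frame of short_stack_top between 0.005 and 0.01 m and angle between dish_center's own z axis and vertical below 0.08 rad and contact force between the fingers and dish below 0.05 N), for 0.2 s.
2. the lid is fully home on the jar, let go (horizontal distance between lid_grip and lid_seat below 0.006 m and z of lid_grip in the frame of lid_seat between -0.003 and 0.0025 m and angle between lid_grip's own z axis and vertical below 0.03 rad and angle between the y axis of lid_grip and the y axis of jar, either way round below 0.08 rad and contact force between the fingers and lid below 0.05 N), for 0.2 s.
3. both clips are closed over the lid (horizontal distance between lid_grip and lid_seat below 0.006 m and z of lid_grip in the frame of lid_seat between -0.003 and 0.0025 m and angle between lid_grip's own z axis and vertical below 0.03 rad and angle between the y axis of lid_grip and the y axis of jar, either way round below 0.08 rad and value of joint each of clip_a, clip_b below 0.08 rad), for 0.2 s.
At the end, for the whole second after the job is handed in: Dish on the shorter stack, centred within 10 mm and level; both stacks upright, within 12 mm of their start; lid home: within 6 mm of its seat sideways, 2.5 mm in height, 0.03 rad of level, 0.08 rad of square; both clips within 0.08 rad of closed; dish and lid at rest, let go (all of step 1 and all of step 3 and angle between each of short_stack_top, tall_stack_top's own z axis and vertical below 0.08 rad and distance of each of short_stack_top, tall_stack_top from where it was at the start of the episode below 0.012 m and contact force between the fingers and lid below 0.05 N and linear speed of each of dish, lid below 0.02 m/s); the robot touches nothing.
It fails at once if the dish is tipped more than about 30 degrees (angle between dish_center's own z axis and vertical above 0.52 rad).
It fails at once if the dish is dropped (falls freely more than about 12 mm) (contact force between dish and anything else below 0.01 N and linear speed of dish above 0.5 m/s).
It fails at once if the lid is dropped (falls freely more than about 12 mm) (contact force between lid and anything else below 0.01 N and linear speed of lid above 0.5 m/s).
It fails at once if a bystander is knocked over or shifted by more than 30 mm (distance of any of plates_pair, plate_single, flask, beaker, tape_roll, forceps from where it was at the start of the episode above 0.03 m or angle between any of plates_pair, plate_single, flask, beaker, tape_roll, forceps's own z axis and vertical above 0.4 rad).
It also fails if it takes over 72 s, if anything falls off the work surface, if the arm or the gripper's body presses on something with over 40 N, if the wrist force passes 120 N, or if a joint passes its speed limit or range.

ROBOT

A 6-joint arm with a two-finger parallel gripper is mounted at the origin on the work surface. World frame = base frame: x ahead of the robot, y to its left, z up, the work surface at z = 0. Lengths are in mm, angles in rad, forces in N, time in s.
With the tool pointing down it reaches from about 350 to 875 mm from the base axis. Payload 4.2 kg.
Tool frame: the origin (TCP) lies at the very end of the fingers, on their centre line; the grasp point (between the pads) lies 19 mm behind it; y points along the fingers, z is the direction in which the jaws open and shut, and the axes are right-handed (so a half turn about y gives the same grasp; the last joint's range is limited). The gripper opens to 85 mm and grips with 20 to 120 N. Pads are 22 mm wide; open, the fingers measure 114 mm over their backs; the gripper's body (76 mm by 85 mm) begins 54 mm behind the grasp point. The pads swing forward as they close: fully open they stand 13 mm farther back than shut.
Start: joints at [1.378, 0.385, 0.008, 0, -1.194, -0.259], TCP at [272.832, 562.283, 203.612] pointing down, gripper open.
Joint ranges: [-3.14, 3.14], [-1.21, 2.06], [-1.07, 1.41], [-3.16, 2.05], [-2.99, -0.16], [-3.1, 3.1]. Speed limits (rad/s): [2.79, 2.79, 3.14, 3.14, 3.14, 3.14].

INTERFACE

Orientations are given as a unit quaternion [x, y, z, w].
In Python, from bench import arm gives the robot as it stands.
- The arm moves only by the shell command python3 -m creep 'ROWS'. ROWS is JSON, a list of rows, each an object with "delta_pos": the shift along the tool's x, y, z in mm, a list of three; "rot": the turn, a rotation vector about the tool's x, y, z in rad, a list of three; "jaw": the finger opening in mm, from 0 to 85.4. A call has exactly 10 rows; each row shifts and turns the commanded pose from where the row before left it, along the tool's axes as they then stand; what a row does not reach is not made up. A row lasts 1/12 s, in which the tool goes at most 41.7 mm and 7.16 degrees, less where a joint would pass 70% of its speed; a pose out of reach is approached as far as the arm can. A call is refused whole if a number of a shift passes 41.7 or a number of a turn 0.125, either way. A call with a gripper value outside its range is refused whole. The fingers move at their own pace and stop on an object; the grip force is fixed at half the most. Time passes only in rows, so rows that do not move let the fingers close, or fill a call up. It gives the time, the measured TCP pose, the force and the opening at its end, in the units of the state.
- arm.read_state(): the state, without advancing time (a new reading comes with each control period).
- arm.get_image(name): name is "scene" or "top"; returns the picture (384x512x3 uint8, red, green, blue); there is no depth.
- arm.calibration(name): a dict with "intrinsics" (3x3 intrinsics, pixels), "dist_coeffs" ([k1, k2, p1, p2, k3] as OpenCV has them; the pictures are not rectified), "R" (3x3) and "t" (3): a world point X has camera coordinates R X + t. Camera axes: x right, y down, z forward; pixel columns grow to the right and rows downward; lengths in mm; the calibration is good to about 2 mm. A picture is of the moment at which its call begins. calibration takes no time and is no camera call.
- arm.job_done(): hands the job in, once; it reports no verdict.
Trained networks look in the newest picture that a camera, given by its name, has taken for a name from the list of things; names that differ only in an ending like _2 or _b are one class to them, and where a whole thing is asked for, a point or a joint stands for the part that bears it (a point fixed in the world has none). Each returns a list of dicts, best first, with "p" (0 to 1); they miss things now and then, are a little off and sometimes report something else, mostly with a low value. They report only what shows in the picture. A call takes as long as a camera call. They do not tell look-alikes from the thing itself.
- arm.find_in(camera, target): "location" ([column, row] in pixels, amid what is visible of it).
- arm.masks_of(camera, target): "pixels" (384x512 bool, what is visible of it) and "location" ([column, row] in pixels, amid what is visible of it).
The state is a dict: "clock": time; "joints": joint angles; "joint_vel": joint speeds; "joint_efforts": joint torques, N m; "position": TCP position; "ee_rot": TCP orientation; "contact_force": force on the tool from outside, world axes, zero at the start; "wrist_torque": the same for the moment, N m; "gripper_width": finger opening in mm.
Only numpy, scipy, OpenCV 4.12 (cv2) and the standard library are available. Lean on these libraries where they do the work, as an engineer would, in place of code of your own. Each camera call takes 0.05 s, during which the arm holds its last target. There are 200 camera calls.

## Working session

There is one attempt and no reset: what is moved stays moved. The work goes in short steps, Python scripts to look and compute and a shell command to move; the robot and the scene stay as the last step left them, time stands still between calls to the robot, and variables do not carry over. Pictures are saved under pics/ and viewed, about 8 in all and at most 12, crops included, and the job is handed in when it is done.

```bash
mkdir -p pics; ls; python3 - <<'E'
from bench import arm
import cv2,numpy as np
s=arm.read_state();print(s)
ims=[arm.get_image(n) for n in("scene","top")]
for n,i in zip(("scene","top"),ims):
    cv2.imwrite(f"pics/{n}0.png",cv2.cvtColor(i,cv2.COLOR_RGB2BGR))
    c=arm.calibration(n);print(n,{k:np.round(v,3).tolist() for k,v in c.items()})
for t in["jar","dish","lid","lid_grip","clip_a_grip","clip_a","short_stack_top","flask","beaker","forceps","tape_roll","plates_pair","plate_single"]:
    for n in("top","scene"):
        print(t,n,[(np.round(d["location"]).tolist(),round(d["p"],2)) for d in arm.find_in(n,t)])
E
```

```text
pics
{'clock': 0.0, 'joints': array([ 1.37760068e+00,  3.85567485e-01,  6.60475924e-03, -5.41336879e-04,
       -1.19399822e+00, -2.58585127e-01]), 'joint_vel': array([-0.00102408,  0.00049945, -0.00037109,  0.00071294,  0.00012014,
        0.00020245]), 'joint_efforts': array([-3.43730580e-04, -3.92288053e+01,  1.88403332e+01,  4.18606684e+00,
       -4.62789059e-03,  1.07316362e-05]), 'position': array([272.55257222, 561.70805798, 202.50053383]), 'ee_rot': array([-0.15828963, -0.68835582,  0.68989725,  0.15859519]), 'contact_force': array([-0.47991279, -0.42299519, -0.17947415]), 'wrist_torque': array([ 0.00963721, -0.0157154 , -0.02663313]), 'gripper_width': 85.04572596021939}
scene {'intrinsics': [[492.732, 0.0, 263.221], [0.0, 492.732, 196.182], [0.0, 0.0, 1.0]], 'dist_coeffs': [-0.171, 0.0, 0.0, 0.0, 0.0], 'R': [[0.491, 0.871, 0.016], [0.724, -0.398, -0.563], [-0.484, 0.288, -0.827]], 't': [-253.65, -296.428, 1495.439]}
top {'intrinsics': [[367.78, 0.0, 259.533], [0.0, 367.78, 192.144], [0.0, 0.0, 1.0]], 'dist_coeffs': [0.013, 0.0, 0.0, 0.0, 0.0], 'R': [[0.005, -1.0, 0.02], [-0
[... 981 characters left out ...]
)]
flask scene [([290.0, 329.0], 0.92), ([138.0, 264.0], 0.56)]
beaker top [([158.0, 100.0], 0.69), ([377.0, 206.0], 0.43), ([226.0, 247.0], 0.22)]
beaker scene [([412.0, 235.0], 0.93), ([381.0, 180.0], 0.53)]
forceps top [([258.0, 158.0], 0.72), ([287.0, 239.0], 0.62), ([216.0, 150.0], 0.18)]
forceps scene [([209.0, 200.0], 0.45)]
tape_roll top [([221.0, 96.0], 0.83)]
tape_roll scene [([347.0, 271.0], 0.6)]
plates_pair top [([229.0, 248.0], 0.59), ([330.0, 107.0], 0.32)]
plates_pair scene [([260.0, 166.0], 0.79), ([278.0, 237.0], 0.47)]
plate_single top [([330.0, 107.0], 0.95), ([136.0, 180.0], 0.33)]
plate_single scene [([258.0, 167.0], 0.65), ([237.0, 346.0], 0.61), ([328.0, 218.0], 0.3)]
```

```bash
cd pics; python3 - <<'E'
import cv2
cv2.imwrite("top0b.png",cv2.resize(cv2.imread("top0.png"),(800,600),interpolation=cv2.INTER_CUBIC))
cv2.imwrite("scene0b.png",cv2.resize(cv2.imread("scene0.png"),(800,600),interpolation=cv2.INTER_CUBIC))
E
```

```text
(no output)
```

View pics/top0b.png

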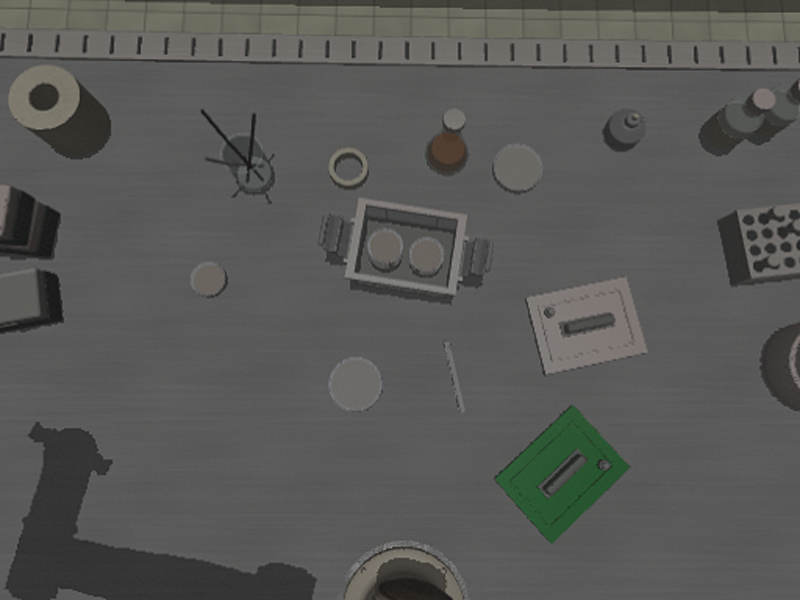

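View pics/scene0b.png

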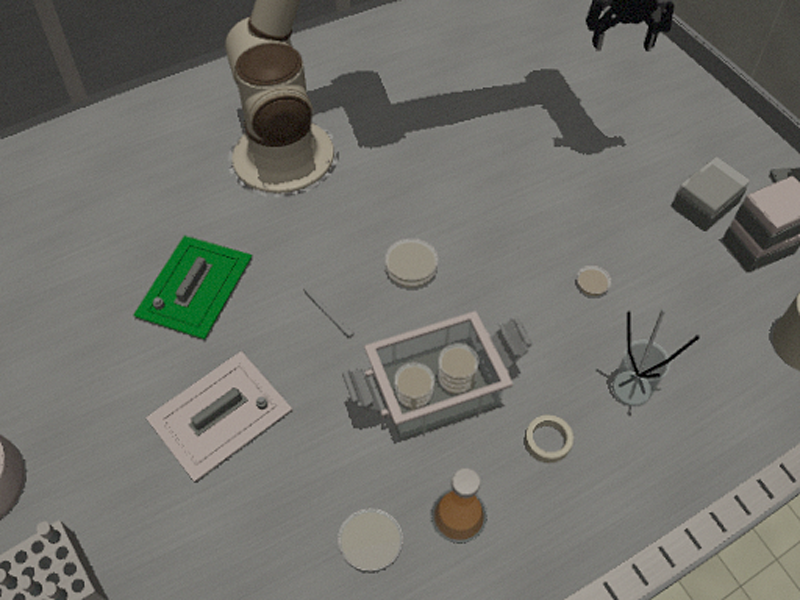

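The top view shows the dish at about (133,179), the jar at (260,158), the white lid at (376,209) and the green decoy at (360,303). The shorter stack is on the jar's right (−y) side. Both clips lean outward.

```bash
cat > h.py <<'E'
import numpy as np,cv2
from bench import arm
from scipy.optimize import least_squares
C={n:arm.calibration(n) for n in("top","scene")}
def proj(n,P):
    c=C[n];return cv2.projectPoints(np.float64(P).reshape(-1,3),cv2.Rodrigues(np.array(c["R"]))[0],np.float64(c["t"]),np.array(c["intrinsics"]),np.array(c["dist_coeffs"]))[0][:,0]
def back(n,uv,z):
    c=C[n];q=cv2.undistortPoints(np.float64(uv).reshape(-1,1,2),np.array(c["intrinsics"]),np.array(c["dist_coeffs"]))[:,0]
    R=np.array(c["R"]);o=-R.T@np.array(c["t"]);d=np.c_[q,np.ones(len(q))]@R
    return o+d*((z-o[2])/d[:,2])[:,None]
def quad(mask):
    cs,_=cv2.findContours(mask.astype(np.uint8),cv2.RETR_EXTERNAL,cv2.CHAIN_APPROX_NONE)
    c=max(cs,key=cv2.contourArea);return c[:,0].astype(float)
def rectfit(n,mask,z,L=184,W=138):
    # contour -> plane z, min-area rect
    P=back(n,quad(mask),z)[:,:2];r=cv2.minAreaRect(P.astype(np.float32));b=cv2.boxPoints(r)
    e=[b[1]-b[0],b[2]-b[1]];e=max(e,key=np.linalg.norm);a=np.arctan2(e[1],e[0])-np.pi/2
    a=(a+np.pi/2)%np.pi-np.pi/2
    return np.round(r[0],1),np.round(r[1],1),round(a,3)
E
python3 - <<'E'
from h import *
ims={n:cv2.imread(f"pics/{n}0.png") for n in C}
lu={"top":(375,200),"scene":(108,262)}
for n in C:
    arm.get_image(n)
    hsv=cv2.cvtColor(ims[n],cv2.COLOR_BGR2HSV)
    for t in("dish","lid","jar"):
        for m in arm.masks_of(n,t)[:2]:
            px=m["pixels"]
            q=back(n,[m["location"]],{"dish":7.5,"lid":12,"jar":80}[t])[0]
            c=np.argwhere(px).mean(0)[::-1]
            print(n,t,round(m["p"],2),np.round(m["location"],1),px.sum(),"cent",np.round(back(n,[c],{"dish":7.5,"lid":12,"jar":80}[t])[0],1),
              rectfit(n,px,{"dish":15,"lid":12,"jar":80}[t]))
    g=cv2.cvtColor(ims[n],cv2.COLOR_BGR2GRAY)
    # bright white blobs
    for th in(115,125,135):
        k,l,st,ce=cv2.connectedComponentsWithStats((g>th).astype(np.uint8))
        for i in range(1,k):
            if 600<st[i,4]<6000:
                print(n,th,st[i],ce[i].round(1),"z12",rectfit(n,l==i,12),"z80",rectfit(n,l==i,80))
E
```

```text
top dish 0.65 [133.  182.7] 416 cent [544.8 344.2   7.5] (array([543.6, 342.1]), array([59.2, 59.3]), np.float32(0.056))
top dish 0.16 [303.6 164. ] 432 cent [ 588.3 -126.7    7.5] (array([ 587.1, -126. ]), array([53.9, 71.8]), np.float32(1.423))
top lid 0.97 [363.2 302.6] 3806 cent [ 218.7 -263.4   12. ] (array([ 220.5, -263.7]), array([137.8, 183.3]), np.float32(0.734))
top lid 0.73 [378.1 205.6] 3356 cent [ 467.9 -315.5   12. ] (array([ 469. , -315.4]), array([138.5, 184.8]), np.float32(0.219))
top jar 0.67 [259.6 157.5] 3736 cent [ 5.877e+02 -1.000e-01  8.000e+01] (array([586.2,   1. ]), array([287.4, 146.3]), np.float32(-0.16))
top 115 [   6   42   44   41 1084] [27.3 62.2] z12 (array([879.6, 659.8]), array([122.4, 119.3]), np.float32(-1.479)) z80 (array([843. , 615.6]), array([114. , 111.2]), np.float32(-1.479))
top 115 [220 127  80  61 841] [259.6 158. ] z12 (array([608.4,  -3.1]), array([209.9, 146.1]), np.float32(-0.153)) z80 (array([590.4,  -1.8]), array([195.5, 136.1]), np.float32(-0.153))
top 115 [ 337  178   77   61 2585] [374.6 208.2] z12 (array([ 469.6, -317.2]), array
[... 3932 characters left out ...]
 755.1, -201.8]), array([88.4, 88. ]), np.float32(-1.475)) z80 (array([ 774.8, -209.9]), array([82.7, 82.3]), np.float32(-1.475))
scene 135 [   0  333   60   51 1121] [ 28.3 362.3] z12 (array([ 583.9, -650.6]), array([136. , 126.1]), np.float32(-1.462)) z80 (array([ 614.6, -629.9]), array([127.3, 118.1]), np.float32(-1.462))
scene 135 [460 339  36  35 644] [477.2 356. ] z12 (array([1053.4,  251.4]), array([53.3, 69. ]), np.float32(0.001)) z80 (array([1054. ,  214.3]), array([49.9, 64.5]), np.float32(0.001))
scene 135 [436 356  36  28 610] [453.9 371.9] z12 (array([1053.9,  178.4]), array([69.1, 53. ]), np.float32(-0.005)) z80 (array([1054.4,  146. ]), array([64.6, 49.6]), np.float32(-0.005))
```

```bash
cat >> h.py <<'E'
def score(n,g,inn,out):
    """mean brightness inside world polygon set minus surrounding; polygons are (k,3) arrays"""
    S=8
    def fill(polys):
        m=np.zeros(g.shape,np.float32);u=np.concatenate([proj(n,p) for p in polys]);x0,y0=np.floor(u.min(0)).astype(int)-4;x1,y1=np.ceil(u.max(0)).astype(int)+5
        b=np.zeros(((y1-y0)*S,(x1-x0)*S),np.uint8)
        for i,p in enumerate(polys): cv2.fillPoly(b,[np.round((proj(n,p)-[x0,y0]+.5)*S).astype(np.int32)],255*(1-i%2))
        m[y0:y1,x0:x1]=cv2.resize(b,(x1-x0,y1-y0),interpolation=cv2.INTER_AREA)/255.;return m
    a=fill(inn);b=np.clip(fill(out)-a,0,1)
    return (a*g).sum()/a.sum()-(b*g).sum()/b.sum()
def rect(x,y,yaw,z,W,L):
    c,s=np.cos(yaw),np.sin(yaw);q=np.array([[-W,-L],[W,-L],[W,L],[-W,L]])/2
    return np.c_[q@np.array([[c,s],[-s,c]])+[x,y],np.full(4,z)]
def circ(x,y,z,r):
    t=np.linspace(0,2*np.pi,40,endpoint=False);return np.c_[x+r*np.cos(t),y+r*np.sin(t),np.full(40,z)]
E
python3 - <<'E'
from h import *
from scipy.optimize import minimize
from scipy.spatial.transform import Rotation as R
G={n:cv2.imread(f"pics/{n}0.png",0).astype(np.float32) for n in C}
def fit(f,x0,st):
    for ns in(["top"],["scene"],["top","scene"]):
        r=minimize(lambda v:-sum(f(n,v) for n in ns),x0,method="Nelder-Mead",options=dict(initial_simplex=np.array([x0]+[np.array(x0)+np.eye(len(x0))[i]*st[i] for i in range(len(x0))])))
        print(ns,r.x.round(3),round(-r.fun,1))
print("jar");fit(lambda n,v:score(n,G[n],[rect(*v,80,138,184),rect(*v,80,118,156)],[rect(*v,80,154,190),rect(*v,80,100,140)]),[590,1,-.154],[5,5,.05])
print("dish");fit(lambda n,v:score(n,G[n],[circ(*v,15,30)],[circ(*v,15,37)]),[544,344],[4,4])
for nm,z,d in(("tall",68,37),("short",53,-37)):
    print(nm);fit(lambda n,v:score(n,G[n],[circ(*v,z,30)],[circ(*v,z,36)]),[590+.15*d,1+d],[4,4])
s=arm.read_state();M=R.from_quat(s["ee_rot"]).as_matrix();print(M.round(3))
for n,p in(("top",[(216,149),(304,163),(158,105)]),("scene",[(328,219),(233,250)])):
    for z in(92,98):print(n,z,back(n,p,z).round(0).tolist())
E
```

```text
jar
['top'] [ 5.90932e+02 -9.72000e-01 -1.52000e-01] 44.1
['scene'] [ 5.89556e+02  8.42000e-01 -1.50000e-01] 51.3
['top', 'scene'] [ 5.90184e+02 -1.69000e-01 -1.53000e-01] 92.3
dish
['top'] [546.008 344.372] 19.5
['scene'] [544.459 345.647] 28.1
['top', 'scene'] [544.775 345.388] 46.5
tall
['top'] [594.095  35.031] 19.4
['scene'] [592.697  36.705] 39.4
['top', 'scene'] [593.191  36.181] 57.9
short
['top'] [582.928 -35.503] 20.9
['scene'] [582.211 -33.538] 32.9
['top', 'scene'] [582.468 -34.597] 52.5
[[-0.9   -0.    -0.437]
 [ 0.437 -0.    -0.9  ]
 [ 0.    -1.     0.   ]]
top 92 [[607.0, 111.0, 92.0], [573.0, -114.0, 92.0], [723.0, 264.0, 92.0]]
top 98 [[605.0, 110.0, 98.0], [571.0, -113.0, 98.0], [721.0, 262.0, 98.0]]
scene 92 [[618.0, 116.0, 92.0], [583.0, -117.0, 92.0]]
scene 98 [[621.0, 113.0, 98.0], [586.0, -118.0, 98.0]]
```

Jar centre is (590.2, −0.2) with yaw −0.153. The dish is at (545, 345), the short stack at (583.5, −35.7), and the lid at (469.5, −316) with yaw 0.217. First I turn the jaws onto the jar's x axis.

```bash
python3 -m creep '[{"delta_pos":[0,10,0],"rot":[0,0.125,0],"jaw":85},{"delta_pos":[0,10,0],"rot":[0,0.125,0],"jaw":85},{"delta_pos":[0,10,0],"rot":[0,0.125,0],"jaw":85},{"delta_pos":[0,10,0],"rot":[0,0.125,0],"jaw":85},{"delta_pos":[0,10,0],"rot":[0,0.125,0],"jaw":85},{"delta_pos":[0,10,0],"rot":[0,0.125,0],"jaw":85},{"delta_pos":[0,10,0],"rot":[0,0.125,0],"jaw":85},{"delta_pos":[0,10,0],"rot":[0,0.125,0],"jaw":85},{"delta_pos":[0,10,0],"rot":[0,0.125,0],"jaw":85},{"delta_pos":[0,10,0],"rot":[0,0.125,0],"jaw":85}]'
cat > go.py <<'E'
import sys,numpy as np
from bench import arm
from scipy.spatial.transform import Rotation as R
s=arm.read_state();M=R.from_quat(s["ee_rot"]).as_matrix()
print("t",round(s["clock"],2),"pos",s["position"].round(1),"w",round(s["gripper_width"],1),"F",s["contact_force"].round(1),"zang",round(np.arctan2(M[1,2],M[0,2]),3),"tilt",M[2].round(3),"j",s["joints"].round(2))
if len(sys.argv)>3:
    t=np.array([float(v) for v in sys.argv[1:4]]);print("delta tool",(M.T@(t-s["position"])).round(1))
    if len(sys.argv)>4:
        y=M[:,1];d=[0,0,-1];zt=np.array([np.cos(float(sys.argv[4])),np.sin(float(sys.argv[4])),0])
        zt=zt if zt@M[:,2]>0 else -zt
        T=np.c_[np.cross(d,zt),d,zt];print("rotvec tool",R.from_matrix(M.T@T).as_rotvec().round(3))
E
python3 go.py 545 345 90 -.153
```

```text
clock: 2.63
position: [272.9, 562.4, 103.2]
ee_rot: [-0.533, -0.465, 0.465, 0.533]
contact_force: [0.8, 0.4, 0.0]
gripper_width: 85.0
t 2.63 pos [272.9 562.4 103.2] w 85.0 F [0.8 0.4 0. ] zang 3.004 tilt [ 0. -1. -0.] j [ 1.38  0.47 -0.13  0.   -0.98 -1.51]
delta tool [-178.1   13.2 -299.3]
rotvec tool [0.    0.016 0.   ]
```

```bash
python3 -m creep '[{"delta_pos":[-17.8,1,-30],"rot":[0,0.008,0],"jaw":85},{"delta_pos":[-17.8,1,-30],"rot":[0,0.008,0],"jaw":85},{"delta_pos":[-17.8,1,-30],"rot":[0,0,0],"jaw":85},{"delta_pos":[-17.8,1,-30],"rot":[0,0,0],"jaw":85},{"delta_pos":[-17.8,1,-30],"rot":[0,0,0],"jaw":85},{"delta_pos":[-17.8,1,-30],"rot":[0,0,0],"jaw":85},{"delta_pos":[-17.8,1,-30],"rot":[0,0,0],"jaw":85},{"delta_pos":[-17.8,1,-30],"rot":[0,0,0],"jaw":85},{"delta_pos":[-17.8,1,-30],"rot":[0,0,0],"jaw":85},{"delta_pos":[-17.8,1,-30],"rot":[0,0,0],"jaw":85}]'
python3 go.py 545 345 0 -.153
```

```text
clock: 3.47
position: [545.3, 341.8, 93.7]
ee_rot: [0.535, 0.462, -0.462, -0.535]
contact_force: [1.2, 1.0, 0.2]
gripper_width: 84.9
t 3.47 pos [545.3 341.8  93.7] w 84.9 F [1.2 1.  0.2] zang 2.995 tilt [ 0. -1. -0.] j [ 0.81  0.51 -0.09  0.   -0.98 -0.96]
delta tool [ 3.1 93.7  0.8]
rotvec tool [0.    0.006 0.   ]
```

```bash
python3 -m creep '[{"delta_pos":[3,12,1],"rot":[0,0.006,0],"jaw":85},{"delta_pos":[0,15,0],"rot":[0,0,0],"jaw":85},{"delta_pos":[0,15,0],"rot":[0,0,0],"jaw":85},{"delta_pos":[0,15,0],"rot":[0,0,0],"jaw":85},{"delta_pos":[0,15,0],"rot":[0,0,0],"jaw":85},{"delta_pos":[0,12,0],"rot":[0,0,0],"jaw":85},{"delta_pos":[0,6,0],"rot":[0,0,0],"jaw":85},{"delta_pos":[0,3,0],"rot":[0,0,0],"jaw":85},{"delta_pos":[0,0,0],"rot":[0,0,0],"jaw":85},{"delta_pos":[0,0,0],"rot":[0,0,0],"jaw":85}]'
python3 go.py 545 345 0 -.153
python3 - <<'E'
import cv2
from bench import arm
a=arm.get_image("scene")[..., ::-1];b=arm.get_image("top")[...,::-1]
f=lambda i,x,y:cv2.resize(i[y-45:y+45,x-60:x+60],(400,300),interpolation=cv2.INTER_CUBIC)
cv2.imwrite("pics/p3.png",cv2.hconcat([f(a,377,170),f(b,133,180)]))
E
```

```text
clock: 4.3
position: [543.9, 346.5, 1.2]
ee_rot: [0.537, 0.461, -0.46, -0.537]
contact_force: [0.5, 0.3, -0.1]
gripper_width: 84.7
t 4.3 pos [543.9 346.5   1.2] w 84.7 F [ 0.5  0.3 -0.1] zang 2.989 tilt [ 0.001 -1.    -0.001] j [ 0.82  0.61 -0.17  0.   -0.79 -0.97]
delta tool [-1.3  1.2 -1.3]
rotvec tool [0.001 0.    0.001]
```

View pics/p3.png

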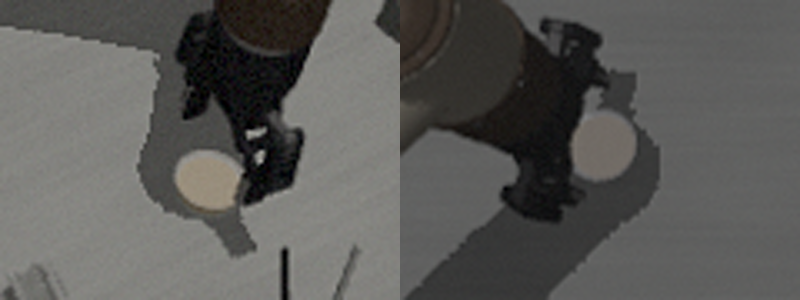

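The picture is hard to read because the knuckles shift with parallax. I'll project the expected fingertip positions to check.

```bash
python3 - <<'E'
from h import *
p=np.array([543.9,346.5]);z=np.array([-.988,.152])
for n,(x,y) in(("scene",(377,170)),("top",(133,180))):
    for h in(13,50,80):
        for s in(-46,46):
            u=proj(n,[*(p+s*z),h])[0];print(n,h,s,((u-[x-60,y-45])*3.333+[0 if n=="scene" else 400,0]).round())
    print("dish",((proj(n,[545,345.3,15])[0]-[x-60,y-45])*3.333+[0 if n=="scene" else 400,0]).round())
E
```

```text
scene 13 -46 [236. 222.]
scene 13 46 [183. 136.]
scene 50 -46 [246. 195.]
scene 50 46 [192. 108.]
scene 80 -46 [255. 172.]
scene 80 46 [199.  85.]
dish [209. 179.]
top 13 -46 [607.  91.]
top 13 46 [583. 200.]
top 50 -46 [593.  80.]
top 50 46 [567. 193.]
top 80 -46 [580.  70.]
top 80 46 [554. 186.]
dish [596. 143.]
```

```bash
python3 -m creep '[{"delta_pos":[-1.3,1,-1.3],"rot":[0,0,0],"jaw":85},{"delta_pos":[0,0,0],"rot":[0,0,0],"jaw":70},{"delta_pos":[0,0,0],"rot":[0,0,0],"jaw":64},{"delta_pos":[0,0,0],"rot":[0,0,0],"jaw":61},{"delta_pos":[0,0,0],"rot":[0,0,0],"jaw":58},{"delta_pos":[0,0,0],"rot":[0,0,0],"jaw":55},{"delta_pos":[0,0,0],"rot":[0,0,0],"jaw":55},{"delta_pos":[0,0,0],"rot":[0,0,0],"jaw":55},{"delta_pos":[0,0,0],"rot":[0,0,0],"jaw":55},{"delta_pos":[0,0,0],"rot":[0,0,0],"jaw":55}]'
python3 go.py
```

```text
clock: 5.23
position: [544.6, 344.5, -0.4]
ee_rot: [0.537, 0.46, -0.46, -0.537]
contact_force: [0.1, 0.2, -0.7]
gripper_width: 55.2
t 5.23 pos [ 5.446e+02  3.445e+02 -4.000e-01] w 55.2 F [ 0.1  0.2 -0.7] zang 2.989 tilt [-0. -1.  0.] j [ 0.81  0.61 -0.17 -0.   -0.79 -0.97]
```

```bash
python3 - <<'E'
import cv2
from bench import arm
a=arm.get_image("scene")[..., ::-1];b=arm.get_image("top")[...,::-1]
f=lambda i,x,y:cv2.resize(i[y-45:y+45,x-60:x+60],(400,300),interpolation=cv2.INTER_CUBIC)
cv2.imwrite("pics/p4.png",cv2.convertScaleAbs(cv2.hconcat([f(a,377,170),f(b,133,180)]),alpha=1.6,beta=20))
E
```

```text
(no output)
```

View pics/p4.png

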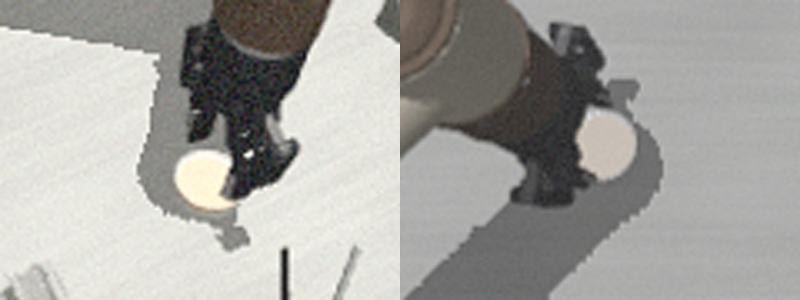

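```bash
python3 - <<'E'
from h import *
p=np.array([544.6,344.5]);z=np.array([-.988,.152]);x=np.array([.152,.988])
for n,(cx,cy) in(("scene",(377,170)),("top",(133,180))):
  for s in(-27.6,-35,27.6,35):
    print(n,s,[(h,k,((proj(n,[*(p+s*z+k*x),h])[0]-[cx-60,cy-45])*3.333+[0 if n=="scene" else 400,0]).round().tolist()) for h in(5,15,25) for k in(-11,11)])
E
```

```text
scene -27.6 [(5, -11, [210.0, 216.0]), (5, 11, [233.0, 208.0]), (15, -11, [212.0, 208.0]), (15, 11, [236.0, 201.0]), (25, -11, [215.0, 201.0]), (25, 11, [239.0, 194.0])]
scene -35 [(5, -11, [214.0, 223.0]), (5, 11, [238.0, 215.0]), (15, -11, [217.0, 216.0]), (15, 11, [240.0, 208.0]), (25, -11, [219.0, 208.0]), (25, 11, [243.0, 201.0])]
scene 27.6 [(5, -11, [178.0, 164.0]), (5, 11, [201.0, 157.0]), (15, -11, [180.0, 157.0]), (15, 11, [204.0, 149.0]), (25, -11, [183.0, 149.0]), (25, 11, [206.0, 142.0])]
scene 35 [(5, -11, [174.0, 157.0]), (5, 11, [197.0, 150.0]), (15, -11, [176.0, 150.0]), (15, 11, [200.0, 143.0]), (25, -11, [179.0, 142.0]), (25, 11, [202.0, 135.0])]
top -27.6 [(5, -11, [621.0, 116.0]), (5, 11, [595.0, 112.0]), (15, -11, [617.0, 113.0]), (15, 11, [591.0, 109.0]), (25, -11, [614.0, 110.0]), (25, 11, [587.0, 106.0])]
top -35 [(5, -11, [623.0, 107.0]), (5, 11, [597.0, 103.0]), (15, -11, [619.0, 105.0]), (15, 11, [593.0, 100.0]), (25, -11, [616.0, 102.0]), (25, 11, [589.0, 97.0])]
top 27.6 [(5, -11, [607.0, 181.0]), (5, 11, [580.0, 177.0]), (15, -11, [603.0, 179.0]), (15, 11, [576.0, 174.0]), (25, -11, [599.0, 177.0]), (25, 11, [572.0, 172.0])]
top 35 [(5, -11, [605.0, 190.0]), (5, 11, [579.0, 185.0]), (15, -11, [601.0, 188.0]), (15, 11, [574.0, 183.0]), (25, -11, [597.0, 186.0]), (25, 11, [570.0, 181.0])]
```

The jaws shut above the dish, so the tips really sit about 20 mm higher than the TCP reading implies. I'll reopen and go lower in guarded steps.

```bash
python3 -m creep '[{"delta_pos":[0,-2,0],"rot":[0,0,0],"jaw":72},{"delta_pos":[0,0,0],"rot":[0,0,0],"jaw":76},{"delta_pos":[0,0,0],"rot":[0,0,0],"jaw":76},{"delta_pos":[0,0,0],"rot":[0,0,0],"jaw":76},{"delta_pos":[0,2,0],"rot":[0,0,0],"jaw":76},{"delta_pos":[0,2,0],"rot":[0,0,0],"jaw":76},{"delta_pos":[0,2,0],"rot":[0,0,0],"jaw":76},{"delta_pos":[0,2,0],"rot":[0,0,0],"jaw":76},{"delta_pos":[0,0,0],"rot":[0,0,0],"jaw":76},{"delta_pos":[0,0,0],"rot":[0,0,0],"jaw":76}]'
python3 go.py; python3 - <<'E'
from h import *
for n in C:
    arm.get_image(n);print(n,[(back(n,[d["location"]],7.5)[0].round(),round(d["p"],2)) for d in arm.find_in(n,"dish")])
E
```

```text
clock: 6.17
position: [544.5, 344.4, -6.7]
ee_rot: [0.537, 0.46, -0.461, -0.537]
contact_force: [-0.7, -0.8, 0.4]
gripper_width: 76.0
t 6.17 pos [544.5 344.4  -6.7] w 76.0 F [-0.7 -0.8  0.4] zang 2.989 tilt [-0. -1.  0.] j [ 0.81  0.62 -0.17  0.   -0.78 -0.97]
top [(array([548., 341.,   8.]), 0.87), (array([371., -81.,   8.]), 0.28)]
scene [(array([545., 333.,   8.]), 0.7)]
```

```bash
python3 -m creep '[{"delta_pos":[0,2,0],"rot":[0,0,0],"jaw":76},{"delta_pos":[0,2,0],"rot":[0,0,0],"jaw":76},{"delta_pos":[0,0,0],"rot":[0,0,0],"jaw":70},{"delta_pos":[0,0,0],"rot":[0,0,0],"jaw":64},{"delta_pos":[0,0,0],"rot":[0,0,0],"jaw":61},{"delta_pos":[0,0,0],"rot":[0,0,0],"jaw":58},{"delta_pos":[0,0,0],"rot":[0,0,0],"jaw":55},{"delta_pos":[0,0,0],"rot":[0,0,0],"jaw":55},{"delta_pos":[0,0,0],"rot":[0,0,0],"jaw":55},{"delta_pos":[0,0,0],"rot":[0,0,0],"jaw":55}]'
python3 go.py
```

```text
clock: 7.2
position: [544.6, 344.6, -10.3]
ee_rot: [-0.537, -0.46, 0.46, 0.537]
contact_force: [-0.1, -0.3, -0.9]
gripper_width: 55.3
t 7.2 pos [544.6 344.6 -10.3] w 55.3 F [-0.1 -0.3 -0.9] zang 2.989 tilt [ 0. -1. -0.] j [ 0.81  0.63 -0.18  0.   -0.77 -0.97]
```

```bash
python3 - <<'E'
import cv2
from bench import arm
a=arm.get_image("scene")[..., ::-1];b=arm.get_image("top")[...,::-1]
f=lambda i,x,y:cv2.resize(i[y-30:y+30,x-40:x+40],(400,300),interpolation=cv2.INTER_CUBIC)
cv2.imwrite("pics/p5.png",cv2.convertScaleAbs(cv2.hconcat([f(a,377,170),f(b,133,180)]),alpha=1.6,beta=20))
E
```

```text
(no output)
```

View pics/p5.png

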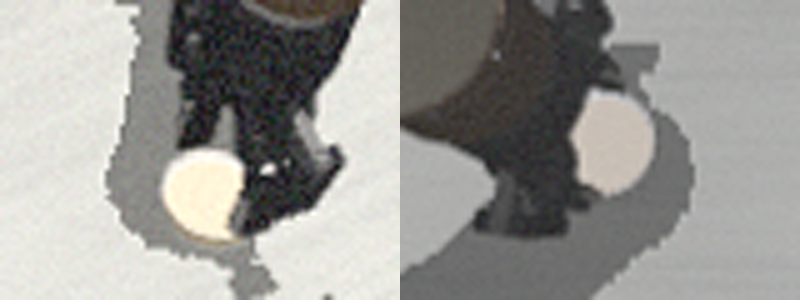

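```bash
python3 -m creep '[{"delta_pos":[0,0,0],"rot":[0,0,0],"jaw":53},{"delta_pos":[0,0,0],"rot":[0,0,0],"jaw":51},{"delta_pos":[0,0,0],"rot":[0,0,0],"jaw":49},{"delta_pos":[0,0,0],"rot":[0,0,0],"jaw":47},{"delta_pos":[0,0,0],"rot":[0,0,0],"jaw":45},{"delta_pos":[0,0,0],"rot":[0,0,0],"jaw":45},{"delta_pos":[0,0,0],"rot":[0,0,0],"jaw":45},{"delta_pos":[0,0,0],"rot":[0,0,0],"jaw":45},{"delta_pos":[0,0,0],"rot":[0,0,0],"jaw":45},{"delta_pos":[0,0,0],"rot":[0,0,0],"jaw":45}]'
python3 go.py
```

```text
clock: 8.13
position: [544.6, 344.5, -10.4]
ee_rot: [0.537, 0.46, -0.46, -0.537]
contact_force: [0.3, 0.3, 0.1]
gripper_width: 45.1
t 8.13 pos [544.6 344.5 -10.4] w 45.1 F [0.3 0.3 0.1] zang 2.989 tilt [-0. -1.  0.] j [ 0.81  0.63 -0.18  0.   -0.77 -0.97]
```

```bash
python3 - <<'E'
from h import *
def tri(ut,us):
    r=least_squares(lambda X:np.r_[proj("top",X)[0]-ut,proj("scene",X)[0]-us],[545,345,20]);print(r.x.round(1),r.cost.round(2))
t=lambda u,v:np.array([133-40+(u-400)/5,150+v/5]);s=lambda u,v:np.array([337+u/5,140+v/5])
tri(t(622,88),s(240,235))
tri(t(612,143),s(203,192))   # dish
for n,u in(("top",t(612,143)),("scene",s(203,192))): print(n,back(n,[u],15).round(1))
arm.get_image("top");arm.get_image("scene")
for n in C:
    im=cv2.convertScaleAbs(arm.get_image(n)[...,::-1],alpha=2);x,y=(377,175) if n=="scene" else (133,180)
    cv2.imwrite(f"pics/q_{n}.png",cv2.resize(im[y-25:y+25,x-33:x+33],(400,300),interpolation=cv2.INTER_CUBIC))
cv2.imwrite("pics/p6.png",cv2.hconcat([cv2.imread("pics/q_scene.png"),cv2.imread("pics/q_top.png")]))
E
```

```text
[575.1 334.6  18.2] 2.18
[543.3 335.9  19. ] 0.45
top [[543.3 335.6  15. ]]
scene [[541.7 340.4  15. ]]
```

View pics/p6.png

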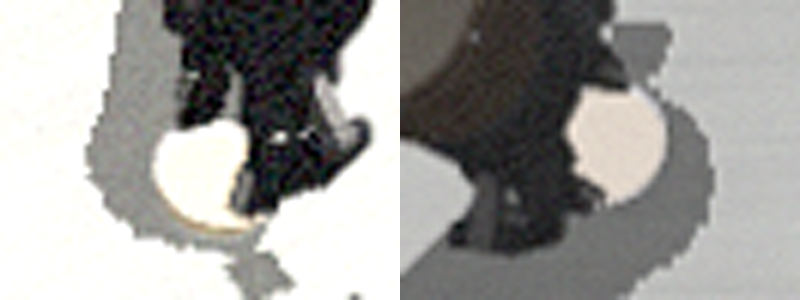

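The tips are still above the dish at about z=18. I'll reopen and go another 10 mm down.

```bash
python3 -m creep '[{"delta_pos":[0,0,0],"rot":[0,0,0],"jaw":76},{"delta_pos":[0,0,0],"rot":[0,0,0],"jaw":76},{"delta_pos":[0,0,0],"rot":[0,0,0],"jaw":76},{"delta_pos":[0,0,0],"rot":[0,0,0],"jaw":76},{"delta_pos":[0,2,0],"rot":[0,0,0],"jaw":76},{"delta_pos":[0,2,0],"rot":[0,0,0],"jaw":76},{"delta_pos":[0,2,0],"rot":[0,0,0],"jaw":76},{"delta_pos":[0,2,0],"rot":[0,0,0],"jaw":76},{"delta_pos":[0,1,0],"rot":[0,0,0],"jaw":76},{"delta_pos":[0,0,0],"rot":[0,0,0],"jaw":76}]'
python3 go.py
python3 -m creep '[{"delta_pos":[0,0,0],"rot":[0,0,0],"jaw":70},{"delta_pos":[0,0,0],"rot":[0,0,0],"jaw":66},{"delta_pos":[0,0,0],"rot":[0,0,0],"jaw":64},{"delta_pos":[0,0,0],"rot":[0,0,0],"jaw":62},{"delta_pos":[0,0,0],"rot":[0,0,0],"jaw":60},{"delta_pos":[0,0,0],"rot":[0,0,0],"jaw":58},{"delta_pos":[0,0,0],"rot":[0,0,0],"jaw":56},{"delta_pos":[0,0,0],"rot":[0,0,0],"jaw":55},{"delta_pos":[0,0,0],"rot":[0,0,0],"jaw":55},{"delta_pos":[0,0,0],"rot":[0,0,0],"jaw":55}]'
python3 go.py
```

```text
clock: 9.17
position: [544.4, 344.4, -19.9]
ee_rot: [0.537, 0.46, -0.461, -0.537]
contact_force: [-0.4, 0.2, -0.9]
gripper_width: 75.6
t 9.17 pos [544.4 344.4 -19.9] w 75.6 F [-0.4  0.2 -0.9] zang 2.989 tilt [-0.001 -1.     0.   ] j [ 0.81  0.64 -0.18 -0.   -0.75 -0.97]
clock: 10.0
position: [544.8, 344.6, -18.2]
ee_rot: [0.537, 0.461, -0.46, -0.537]
contact_force: [-1.7, -1.1, 5.8]
gripper_width: 56.1
t 10.0 pos [544.8 344.6 -18.2] w 56.1 F [-1.7 -1.1  5.8] zang 2.989 tilt [ 0.    -1.    -0.001] j [ 0.81  0.64 -0.18  0.   -0.75 -0.97]
```

```bash
python3 -m creep '[{"delta_pos":[0,0,0],"rot":[0,0,0],"jaw":53},{"delta_pos":[0,0,0],"rot":[0,0,0],"jaw":52},{"delta_pos":[0,0,0],"rot":[0,0,0],"jaw":51},{"delta_pos":[0,0,0],"rot":[0,0,0],"jaw":50},{"delta_pos":[0,0,0],"rot":[0,0,0],"jaw":50},{"delta_pos":[0,0,0],"rot":[0,0,0],"jaw":50},{"delta_pos":[0,0,0],"rot":[0,0,0],"jaw":50},{"delta_pos":[0,0,0],"rot":[0,0,0],"jaw":50},{"delta_pos":[0,0,0],"rot":[0,0,0],"jaw":50},{"delta_pos":[0,0,0],"rot":[0,0,0],"jaw":50}]'
python3 go.py
```

```text
clock: 10.83
position: [545.5, 346.4, -15.1]
ee_rot: [0.536, 0.462, -0.459, -0.536]
contact_force: [-6.9, -0.0, 18.0]
gripper_width: 50.0
t 10.83 pos [545.5 346.4 -15.1] w 50.0 F [-6.9 -0.  18. ] zang 2.99 tilt [ 0.003 -1.    -0.003] j [ 0.82  0.63 -0.18  0.   -0.75 -0.97]
```

The fingers pressed lightly on the dish top (18 N). That gives contact at TCP z≈−18 for z=15, so the tip offset is about 33 mm. I'll open and go to z≈−28.

```bash
python3 -m creep '[{"delta_pos":[0,-4,0],"rot":[0,0,0],"jaw":76},{"delta_pos":[0,0,0],"rot":[0,0,0],"jaw":78},{"delta_pos":[0,0,0],"rot":[0,0,0],"jaw":78},{"delta_pos":[0,0,0],"rot":[0,0,0],"jaw":78},{"delta_pos":[0,0,0],"rot":[0,0,0],"jaw":78},{"delta_pos":[0,3,0],"rot":[0,0,0],"jaw":78},{"delta_pos":[0,3,0],"rot":[0,0,0],"jaw":78},{"delta_pos":[0,3,0],"rot":[0,0,0],"jaw":78},{"delta_pos":[0,0,0],"rot":[0,0,0],"jaw":78},{"delta_pos":[0,0,0],"rot":[0,0,0],"jaw":78}]'
python3 go.py 545 345 -28
python3 - <<'E'
from h import *
from scipy.optimize import minimize
for n in C:
    g=cv2.cvtColor(arm.get_image(n),cv2.COLOR_RGB2GRAY).astype(np.float32)
    ms=arm.masks_of(n,"dish")
    for m in ms[:2]: print(n,round(m["p"],2),m["pixels"].sum(),back(n,[m["location"]],7.5).round(1))
    if n=="top":print("right edge max y-",back(n,quad(ms[0]["pixels"]),15)[:,1].min().round(1),"x range",back(n,quad(ms[0]["pixels"]),15)[:,0].min().round(1),back(n,quad(ms[0]["pixels"]),15)[:,0].max().round(1))
E
```

```text
clock: 11.67
position: [544.4, 344.3, -25.0]
ee_rot: [0.537, 0.46, -0.461, -0.537]
contact_force: [0.2, -0.8, -0.3]
gripper_width: 77.9
t 11.67 pos [544.4 344.3 -25. ] w 77.9 F [ 0.2 -0.8 -0.3] zang 2.989 tilt [-0.001 -1.     0.001] j [ 0.81  0.65 -0.19  0.   -0.74 -0.97]
delta tool [ 0.8  3.  -0.5]
top 0.75 216 [[543.7 336.    7.5]]
top 0.33 3445 [[ 463.4 -319.7    7.5]]
right edge max y- 312.2 x range 520.0 572.9
scene 0.75 219 [[543.5 339.    7.5]]
scene 0.5 1239 [[723.5 319.5   7.5]]
```

```bash
python3 -m creep '[{"delta_pos":[0,1.5,0],"rot":[0,0,0],"jaw":78},{"delta_pos":[0,1.5,0],"rot":[0,0,0],"jaw":74},{"delta_pos":[0,0,0],"rot":[0,0,0],"jaw":68},{"delta_pos":[0,0,0],"rot":[0,0,0],"jaw":64},{"delta_pos":[0,0,0],"rot":[0,0,0],"jaw":61},{"delta_pos":[0,0,0],"rot":[0,0,0],"jaw":58},{"delta_pos":[0,0,0],"rot":[0,0,0],"jaw":56},{"delta_pos":[0,0,0],"rot":[0,0,0],"jaw":56},{"delta_pos":[0,0,0],"rot":[0,0,0],"jaw":56},{"delta_pos":[0,0,0],"rot":[0,0,0],"jaw":56}]'
python3 go.py
```

```text
clock: 12.7
position: [544.9, 344.7, -26.5]
ee_rot: [0.537, 0.461, -0.46, -0.537]
contact_force: [-1.4, -0.5, 5.7]
gripper_width: 57.5
t 12.7 pos [544.9 344.7 -26.5] w 57.5 F [-1.4 -0.5  5.7] zang 2.989 tilt [ 0.001 -1.    -0.001] j [ 0.81  0.65 -0.19  0.   -0.74 -0.97]
```

```bash
python3 -m creep '[{"delta_pos":[0,0,0],"rot":[0,0,0],"jaw":50},{"delta_pos":[0,0,0],"rot":[0,0,0],"jaw":50},{"delta_pos":[0,0,0],"rot":[0,0,0],"jaw":50},{"delta_pos":[0,0,0],"rot":[0,0,0],"jaw":50},{"delta_pos":[0,-1,0],"rot":[0,0,0],"jaw":50},{"delta_pos":[0,-1,0],"rot":[0,0,0],"jaw":50},{"delta_pos":[0,-1,0],"rot":[0,0,0],"jaw":50},{"delta_pos":[0,-1,0],"rot":[0,0,0],"jaw":50},{"delta_pos":[0,0,0],"rot":[0,0,0],"jaw":50},{"delta_pos":[0,0,0],"rot":[0,0,0],"jaw":50}]'
python3 go.py
python3 - <<'E'
from h import *
for n in C:
    im=cv2.convertScaleAbs(arm.get_image(n)[...,::-1],alpha=1.5);x,y=(377,175) if n=="scene" else (133,180)
    cv2.imwrite(f"pics/q_{n}.png",cv2.resize(im[y-25:y+25,x-33:x+33],(400,300),interpolation=cv2.INTER_CUBIC))
cv2.imwrite("pics/p7.png",cv2.hconcat([cv2.imread("pics/q_scene.png"),cv2.imread("pics/q_top.png")]))
E
```

```text
clock: 13.53
position: [544.5, 344.5, -23.5]
ee_rot: [-0.537, -0.46, 0.46, 0.537]
contact_force: [-0.7, -0.1, -0.8]
gripper_width: 57.2
t 13.53 pos [544.5 344.5 -23.5] w 57.2 F [-0.7 -0.1 -0.8] zang 2.989 tilt [-0. -1.  0.] j [ 0.81  0.64 -0.18 -0.   -0.74 -0.97]
```

View pics/p7.png

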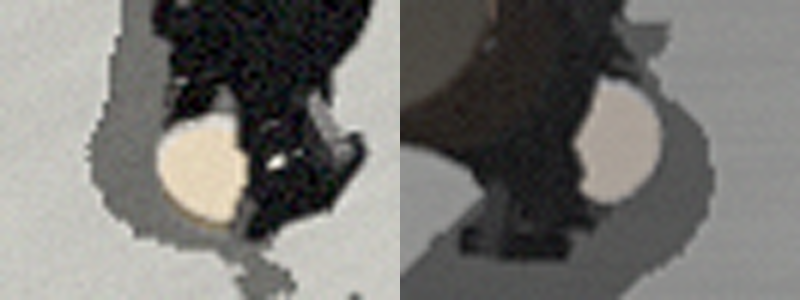

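Gripped: the width holds at 57 against a command of 50, and the dish followed up 3 mm. Dish bottom ≈ TCP z + 26.5. Lifting.

```bash
python3 -m creep '[{"delta_pos":[0,-6,0],"rot":[0,0,0],"jaw":50},{"delta_pos":[0,-12,0],"rot":[0,0,0],"jaw":50},{"delta_pos":[0,-15,0],"rot":[0,0,0],"jaw":50},{"delta_pos":[0,-18,0],"rot":[0,0,0],"jaw":50},{"delta_pos":[0,-18,0],"rot":[0,0,0],"jaw":50},{"delta_pos":[0,-18,0],"rot":[0,0,0],"jaw":50},{"delta_pos":[0,-18,0],"rot":[0,0,0],"jaw":50},{"delta_pos":[0,-15,0],"rot":[0,0,0],"jaw":50},{"delta_pos":[0,-8,0],"rot":[0,0,0],"jaw":50},{"delta_pos":[0,-2,0],"rot":[0,0,0],"jaw":50}]'
python3 go.py 583.5 -34.2 100 -.153
```

```text
clock: 14.47
position: [545.6, 345.3, 109.6]
ee_rot: [-0.537, -0.462, 0.459, 0.537]
contact_force: [0.5, 0.8, -0.7]
gripper_width: 57.2
t 14.47 pos [545.6 345.3 109.6] w 57.2 F [ 0.5  0.8 -0.7] zang 2.989 tilt [ 0.004 -1.    -0.003] j [ 0.81  0.49 -0.07  0.   -1.01 -0.97]
delta tool [-369.4    8.5  -95.2]
rotvec tool [0.003 0.    0.004]
```

```bash
python3 -m creep '[{"delta_pos":[-10,0,-2],"rot":[0,0,0],"jaw":50},{"delta_pos":[-20,0,-5],"rot":[0,0,0],"jaw":50},{"delta_pos":[-25,0,-6],"rot":[0,0,0],"jaw":50},{"delta_pos":[-25,0,-7],"rot":[0,0,0],"jaw":50},{"delta_pos":[-25,0,-7],"rot":[0,0,0],"jaw":50},{"delta_pos":[-25,0,-7],"rot":[0,0,0],"jaw":50},{"delta_pos":[-25,0,-7],"rot":[0,0,0],"jaw":50},{"delta_pos":[-25,0,-7],"rot":[0,0,0],"jaw":50},{"delta_pos":[-25,0,-7],"rot":[0,0,0],"jaw":50},{"delta_pos":[-25,0,-7],"rot":[0,0,0],"jaw":50}]' >/dev/null
python3 -m creep '[{"delta_pos":[-25,0,-7],"rot":[0,0,0],"jaw":50},{"delta_pos":[-25,0,-7],"rot":[0,0,0],"jaw":50},{"delta_pos":[-25,0,-7],"rot":[0,0,0],"jaw":50},{"delta_pos":[-25,0,-5],"rot":[0,0,0],"jaw":50},{"delta_pos":[-20,0,-5],"rot":[0,0,0],"jaw":50},{"delta_pos":[-12,0,-2],"rot":[0,0,0],"jaw":50},{"delta_pos":[-7,0,0],"rot":[0,0,0],"jaw":50},{"delta_pos":[0,0,0],"rot":[0,0,0],"jaw":50},{"delta_pos":[0,0,0],"rot":[0,0,0],"jaw":50},{"delta_pos":[0,0,0],"rot":[0,0,0],"jaw":50}]' >/dev/null
python3 go.py 583.5 -34.2 62 -.153
python3 - <<'E'
from h import *
for n in C:
    arm.get_image(n)
    for m in arm.masks_of(n,"dish")[:2]: print(n,round(m["p"],2),m["pixels"].sum(),m["location"],back(n,[m["location"]],144).round(1))
im=cv2.convertScaleAbs(cv2.imdecode(cv2.imencode(".png",arm.get_image("scene")[...,::-1])[1],1),alpha=1.4)
u=proj("scene",[583.5,-35,100])[0].astype(int)
t=cv2.convertScaleAbs(np.ascontiguousarray(arm.get_image("top")[...,::-1]),alpha=1.6)
v=proj("top",[583.5,-35,100])[0].astype(int)
cv2.imwrite("pics/p8.png",cv2.hconcat([cv2.resize(i[y-45:y+45,x-60:x+60],(400,300),interpolation=cv2.INTER_CUBIC) for i,(x,y) in((im,u),(t,v))]))
E
```

```text
t 16.13 pos [582.1 -33.8 106.5] w 57.3 F [-0.4  0.7 -0.5] zang 2.99 tilt [ 0. -1.  0.] j [ 0.22  0.4  -0.23 -0.   -0.94 -0.37]
delta tool [-0.2 44.5 -1.4]
rotvec tool [-0.     0.001  0.   ]
top 0.43 46 [266.1, 156.0] [[576.  -15.1 144. ]]
scene 0.5 201 [259.5, 225.5] [[582.7 -49.4 144. ]]
```

View pics/p8.png

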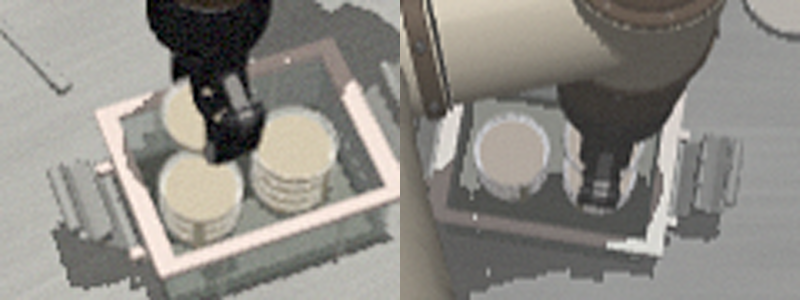

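```bash
python3 -m creep '[{"delta_pos":[0,5,-1.4],"rot":[0,0,0],"jaw":50},{"delta_pos":[0,10,0],"rot":[0,0,0],"jaw":50},{"delta_pos":[0,11,0],"rot":[0,0,0],"jaw":50},{"delta_pos":[0,11,0],"rot":[0,0,0],"jaw":50},{"delta_pos":[0,11,0],"rot":[0,0,0],"jaw":50},{"delta_pos":[0,10,0],"rot":[0,0,0],"jaw":50},{"delta_pos":[0,6,0],"rot":[0,0,0],"jaw":50},{"delta_pos":[0,4,0],"rot":[0,0,0],"jaw":50},{"delta_pos":[0,2,0],"rot":[0,0,0],"jaw":50},{"delta_pos":[0,0,0],"rot":[0,0,0],"jaw":50}]' >/dev/null
python3 go.py 583.5 -34.2 27 -.153
python3 - <<'E'
from h import *
from scipy.optimize import minimize
for n in C:
    g=cv2.cvtColor(arm.get_image(n),cv2.COLOR_RGB2GRAY).astype(np.float32)
    ms=arm.masks_of(n,"dish")
    for m in ms[:2]: print(n,round(m["p"],2),m["pixels"].sum(),np.round(m["location"]))
im=cv2.convertScaleAbs(np.ascontiguousarray(arm.get_image("scene")[...,::-1]),alpha=1.4)
u=proj("scene",[583.5,-35,70])[0].astype(int)
p=proj("scene",circ(583.5,-35.7,79,30))
S=10;x,y=u;c=cv2.resize(im[y-25:y+25,x-30:x+30],(600,500),interpolation=cv2.INTER_CUBIC)
cv2.polylines(c,[np.round((p-[x-30,y-25]+.5)*S).astype(np.int32)],True,(0,0,255))
cv2.imwrite("pics/p9.png",c)
E
```

```text
t 17.27 pos [583.6 -34.8  36.2] w 57.6 F [-1.   0.3 -1.4] zang 2.989 tilt [-0. -1.  0.] j [ 0.22  0.49 -0.3   0.   -0.79 -0.37]
delta tool [0.6 9.2 0.2]
rotvec tool [-0.  0. -0.]
```

View pics/p9.png

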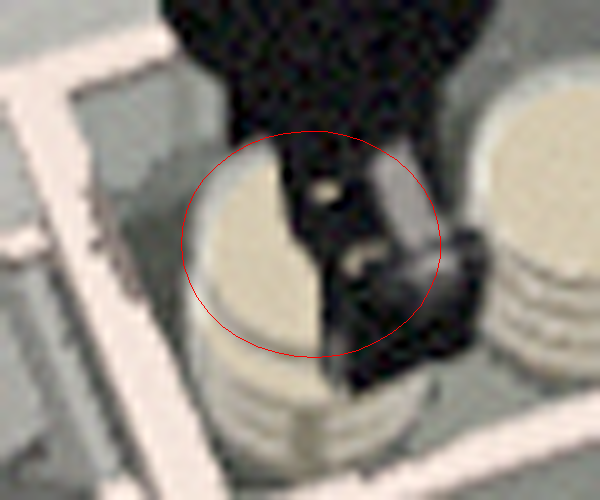

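The dish is over the short stack, with its edge aligned to the stack's edge within 1 px (2–3 mm). Guarded lowering.

```bash
python3 -m creep '[{"delta_pos":[0,1,0],"rot":[0,0,0],"jaw":50},{"delta_pos":[0,1,0],"rot":[0,0,0],"jaw":50},{"delta_pos":[0,1,0],"rot":[0,0,0],"jaw":50},{"delta_pos":[0,1,0],"rot":[0,0,0],"jaw":50},{"delta_pos":[0,1,0],"rot":[0,0,0],"jaw":50},{"delta_pos":[0,1,0],"rot":[0,0,0],"jaw":50},{"delta_pos":[0,1,0],"rot":[0,0,0],"jaw":50},{"delta_pos":[0,0,0],"rot":[0,0,0],"jaw":50},{"delta_pos":[0,0,0],"rot":[0,0,0],"jaw":50},{"delta_pos":[0,0,0],"rot":[0,0,0],"jaw":50}]'
```

```text
clock: 18.35
position: [583.6, -34.9, 29.6]
ee_rot: [-0.537, -0.46, 0.46, 0.537]
contact_force: [-0.4, 0.5, -0.2]
gripper_width: 57.4
```

```bash
python3 -m creep '[{"delta_pos":[0,1,0],"rot":[0,0,0],"jaw":50},{"delta_pos":[0,0.5,0],"rot":[0,0,0],"jaw":50},{"delta_pos":[0,0.5,0],"rot":[0,0,0],"jaw":50},{"delta_pos":[0,0,0],"rot":[0,0,0],"jaw":50},{"delta_pos":[0,0,0],"rot":[0,0,0],"jaw":50},{"delta_pos":[0,0,0],"rot":[0,0,0],"jaw":50},{"delta_pos":[0,0,0],"rot":[0,0,0],"jaw":50},{"delta_pos":[0,0,0],"rot":[0,0,0],"jaw":50},{"delta_pos":[0,0,0],"rot":[0,0,0],"jaw":50},{"delta_pos":[0,0,0],"rot":[0,0,0],"jaw":50}]'
```

```text
clock: 19.18
position: [583.6, -34.8, 27.6]
ee_rot: [0.537, 0.46, -0.46, -0.537]
contact_force: [-0.0, 0.6, 0.4]
gripper_width: 57.5
```

```bash
python3 -m creep '[{"delta_pos":[0,0.5,0],"rot":[0,0,0],"jaw":50},{"delta_pos":[0,0.5,0],"rot":[0,0,0],"jaw":50},{"delta_pos":[0,0.5,0],"rot":[0,0,0],"jaw":50},{"delta_pos":[0,0.5,0],"rot":[0,0,0],"jaw":50},{"delta_pos":[0,0,0],"rot":[0,0,0],"jaw":50},{"delta_pos":[0,0,0],"rot":[0,0,0],"jaw":50},{"delta_pos":[0,0,0],"rot":[0,0,0],"jaw":50},{"delta_pos":[0,0,0],"rot":[0,0,0],"jaw":50},{"delta_pos":[0,0,0],"rot":[0,0,0],"jaw":50},{"delta_pos":[0,0,0],"rot":[0,0,0],"jaw":50}]'
```

```text
clock: 20.02
position: [583.7, -34.8, 26.5]
ee_rot: [0.537, 0.46, -0.46, -0.537]
contact_force: [-1.6, 0.2, 4.9]
gripper_width: 56.8
```

Contact at 4.9 N, exactly at the predicted height. I release to 70 and back out upward.

```bash
python3 -m creep '[{"delta_pos":[0,0,0],"rot":[0,0,0],"jaw":60},{"delta_pos":[0,0,0],"rot":[0,0,0],"jaw":64},{"delta_pos":[0,0,0],"rot":[0,0,0],"jaw":68},{"delta_pos":[0,0,0],"rot":[0,0,0],"jaw":70},{"delta_pos":[0,0,0],"rot":[0,0,0],"jaw":70},{"delta_pos":[0,0,0],"rot":[0,0,0],"jaw":70},{"delta_pos":[0,-4,0],"rot":[0,0,0],"jaw":70},{"delta_pos":[0,-10,0],"rot":[0,0,0],"jaw":70},{"delta_pos":[0,-20,0],"rot":[0,0,0],"jaw":70},{"delta_pos":[0,-30,0],"rot":[0,0,0],"jaw":70}]'
python3 go.py 469.5 -316 120 .217
```

```text
clock: 20.85
position: [581.8, -35.1, 88.7]
ee_rot: [-0.536, -0.459, 0.462, 0.538]
contact_force: [0.6, -0.5, 0.8]
gripper_width: 69.7
t 20.85 pos [581.8 -35.1  88.7] w 69.7 F [ 0.6 -0.5  0.8] zang 2.988 tilt [-0.002 -1.     0.005] j [ 0.22  0.42 -0.25 -0.   -0.91 -0.37]
delta tool [-294.8  -30.5   68.2]
rotvec tool [-0.005 -0.37  -0.001]
```

```bash
python3 -m creep '[{"delta_pos":[-20,-10,6],"rot":[0,0,0],"jaw":70},{"delta_pos":[-30,-4,7],"rot":[0,0,0],"jaw":60},{"delta_pos":[-35,-4,7],"rot":[0,0,0],"jaw":50},{"delta_pos":[-35,-4,8],"rot":[0,0,0],"jaw":45},{"delta_pos":[-35,-3,8],"rot":[0,0,0],"jaw":45},{"delta_pos":[-35,-2,8],"rot":[0,0,0],"jaw":45},{"delta_pos":[-35,-2,8],"rot":[0,0,0],"jaw":45},{"delta_pos":[-35,0,8],"rot":[0,0,0],"jaw":45},{"delta_pos":[-25,0,6],"rot":[0,0,0],"jaw":45},{"delta_pos":[-10,0,2],"rot":[0,0,0],"jaw":45}]' >/dev/null
python3 -m creep '[{"delta_pos":[0,0,0],"rot":[0,-0.1,0],"jaw":45},{"delta_pos":[0,0,0],"rot":[0,-0.1,0],"jaw":45},{"delta_pos":[0,0,0],"rot":[0,-0.1,0],"jaw":45},{"delta_pos":[0,0,0],"rot":[0,-0.07,0],"jaw":45},{"delta_pos":[0,0,0],"rot":[0,0,0],"jaw":45},{"delta_pos":[0,0,0],"rot":[0,0,0],"jaw":45},{"delta_pos":[0,0,0],"rot":[0,0,0],"jaw":45},{"delta_pos":[0,0,0],"rot":[0,0,0],"jaw":45},{"delta_pos":[0,0,0],"rot":[0,0,0],"jaw":45},{"delta_pos":[0,0,0],"rot":[0,0,0],"jaw":45}]' >/dev/null
python3 go.py 469.5 -316 60 .217
python3 - <<'E'
from h import *
from scipy.optimize import minimize
G={n:cv2.cvtColor(arm.get_image(n),cv2.COLOR_RGB2GRAY).astype(np.float32) for n in C}
for nm,x0 in(("dish on short",[583.5,-35.7]),("tall",[593.2,36.2])):
  for ns in(["top"],["scene"],["top","scene"]):
    r=minimize(lambda v:-sum(score(n,G[n],[circ(*v,68,30)],[circ(*v,68,36)]) for n in ns),x0,method="Nelder-Mead",options=dict(initial_simplex=np.array([x0,[x0[0]+4,x0[1]],[x0[0],x0[1]+4]])))
    print(nm,ns,r.x.round(1),round(-r.fun,1))
for n in C:
    for t in("lid_grip",):
        for m in arm.masks_of(n,t)[:3]:
            u=m["location"];print(n,t,round(m["p"],2),np.round(u),back(n,[u],38).round(1),m["pixels"].sum())
im=[cv2.convertScaleAbs(np.ascontiguousarray(arm.get_image(n)[...,::-1]),alpha=1.5) for n in("scene","top")]
v=[proj(n,[469.5,-316,40])[0].astype(int) for n in("scene","top")]
o=[]
for n,i,(x,y) in zip(("scene","top"),im,v):
    i=cv2.copyMakeBorder(i,60,60,60,60,cv2.BORDER_CONSTANT);o.append(cv2.resize(i[y+15:y+105,x:x+120],(400,300),interpolation=cv2.INTER_CUBIC))
w=cv2.hconcat([cv2.resize(im[0][205:265,235:315],(400,300)),cv2.resize(im[1][125:185,220:300],(400,300))])
cv2.imwrite("pics/p10.png",cv2.vconcat([cv2.hconcat(o),w]))
E
```

```text
t 22.52 pos [ 471.5 -316.   118.6] w 45.0 F [0.5 0.  1.1] zang -2.925 tilt [ 0. -1.  0.] j [-0.3   0.36 -0.25 -0.   -0.95  0.52]
delta tool [ 0.4 58.6  1.9]
rotvec tool [-0. -0.  0.]
dish on short ['top'] [582.6 -34.5] 19.9
dish on short ['scene'] [582.1 -32.1] 34.1
dish on short ['top', 'scene'] [582.3 -33.2] 52.2
tall ['top'] [594.1  35.3] 21.0
tall ['scene'] [593.1  36.8] 40.2
tall ['top', 'scene'] [593.2  36.2] 60.1
top lid_grip 0.7 [274. 158.] [[600.4 -39.3  38. ]] 432
top lid_grip 0.51 [400. 218.] [[ 438.2 -374.8   38. ]] 192
scene lid_grip 0.95 [140. 266.] [[ 489.2 -316.7   38. ]] 3698
scene lid_grip 0.7 [138. 178.] [[ 247.9 -226.5   38. ]] 923
```

View pics/p10.png

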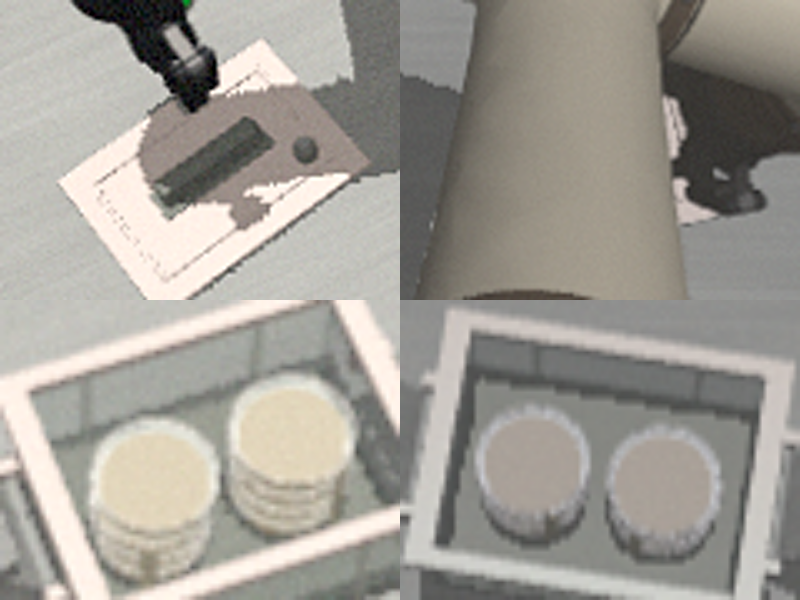

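The dish sits level on the short stack: the fit gives (582.3, −33.2) against the stack's (582.5, −34.6), about 1.4 mm off. Both stacks are unmoved, and the gripper hangs over the lid's bar at about (215,165) in the crop. Descending onto the bar.

```bash
python3 -m creep '[{"delta_pos":[0,10,2],"rot":[0,0,0],"jaw":45},{"delta_pos":[0,15,0],"rot":[0,0,0],"jaw":45},{"delta_pos":[0,20,0],"rot":[0,0,0],"jaw":45},{"delta_pos":[0,20,0],"rot":[0,0,0],"jaw":45},{"delta_pos":[0,18,0],"rot":[0,0,0],"jaw":45},{"delta_pos":[0,14,0],"rot":[0,0,0],"jaw":45},{"delta_pos":[0,10,0],"rot":[0,0,0],"jaw":45},{"delta_pos":[0,6,0],"rot":[0,0,0],"jaw":45},{"delta_pos":[0,0,0],"rot":[0,0,0],"jaw":45},{"delta_pos":[0,0,0],"rot":[0,0,0],"jaw":45}]' >/dev/null
python3 go.py 469.5 -316 -11 .217
```

```text
t 23.65 pos [ 469.7 -316.6    5.7] w 45.0 F [-0.6 -0.  -0.1] zang -2.924 tilt [-0. -1. -0.] j [-0.31  0.5  -0.37  0.   -0.69  0.52]
delta tool [ 0.6 16.7  0.1]
rotvec tool [ 0.  0. -0.]
```

```bash
python3 -m creep '[{"delta_pos":[0.6,3,0],"rot":[0,0,0],"jaw":45},{"delta_pos":[0,3,0],"rot":[0,0,0],"jaw":45},{"delta_pos":[0,3,0],"rot":[0,0,0],"jaw":45},{"delta_pos":[0,3,0],"rot":[0,0,0],"jaw":45},{"delta_pos":[0,2,0],"rot":[0,0,0],"jaw":45},{"delta_pos":[0,2,0],"rot":[0,0,0],"jaw":45},{"delta_pos":[0,1,0],"rot":[0,0,0],"jaw":45},{"delta_pos":[0,0,0],"rot":[0,0,0],"jaw":45},{"delta_pos":[0,0,0],"rot":[0,0,0],"jaw":45},{"delta_pos":[0,0,0],"rot":[0,0,0],"jaw":45}]' >/dev/null
python3 go.py
python3 -m creep '[{"delta_pos":[0,0,0],"rot":[0,0,0],"jaw":35},{"delta_pos":[0,0,0],"rot":[0,0,0],"jaw":30},{"delta_pos":[0,0,0],"rot":[0,0,0],"jaw":25},{"delta_pos":[0,0,0],"rot":[0,0,0],"jaw":20},{"delta_pos":[0,0,0],"rot":[0,0,0],"jaw":15},{"delta_pos":[0,0,0],"rot":[0,0,0],"jaw":10},{"delta_pos":[0,0,0],"rot":[0,0,0],"jaw":5},{"delta_pos":[0,0,0],"rot":[0,0,0],"jaw":5},{"delta_pos":[0,0,0],"rot":[0,0,0],"jaw":5},{"delta_pos":[0,0,0],"rot":[0,0,0],"jaw":5}]' >/dev/null
python3 go.py
```

```text
t 24.48 pos [ 469.5 -315.9  -11.3] w 44.9 F [ 0.5 -0.3 -0.4] zang -2.925 tilt [-0. -1. -0.] j [-0.31  0.53 -0.38  0.   -0.66  0.52]
t 25.32 pos [ 469.6 -315.9  -11.1] w 14.8 F [-0.8  1.4  4.4] zang -2.924 tilt [-0. -1. -0.] j [-0.31  0.53 -0.38  0.   -0.66  0.52]
```

Gripped at 14.8 mm. Lifting gently and checking.

```bash
python3 -m creep '[{"delta_pos":[0,-3,0],"rot":[0,0,0],"jaw":5},{"delta_pos":[0,-6,0],"rot":[0,0,0],"jaw":5},{"delta_pos":[0,-12,0],"rot":[0,0,0],"jaw":5},{"delta_pos":[0,-16,0],"rot":[0,0,0],"jaw":5},{"delta_pos":[0,-20,0],"rot":[0,0,0],"jaw":5},{"delta_pos":[0,-20,0],"rot":[0,0,0],"jaw":5},{"delta_pos":[0,-20,0],"rot":[0,0,0],"jaw":5},{"delta_pos":[0,-18,0],"rot":[0,0,0],"jaw":5},{"delta_pos":[0,-12,0],"rot":[0,0,0],"jaw":5},{"delta_pos":[0,-6,0],"rot":[0,0,0],"jaw":5}]' >/dev/null
python3 -m creep '[{"delta_pos":[0,0,0],"rot":[0,0.04,0],"jaw":5},{"delta_pos":[0,0,0],"rot":[0,0.06,0],"jaw":5},{"delta_pos":[0,0,0],"rot":[0,0.07,0],"jaw":5},{"delta_pos":[0,0,0],"rot":[0,0.07,0],"jaw":5},{"delta_pos":[0,0,0],"rot":[0,0.06,0],"jaw":5},{"delta_pos":[0,0,0],"rot":[0,0.05,0],"jaw":5},{"delta_pos":[0,0,0],"rot":[0,0.02,0],"jaw":5},{"delta_pos":[0,0,0],"rot":[0,0,0],"jaw":5},{"delta_pos":[0,0,0],"rot":[0,0,0],"jaw":5},{"delta_pos":[0,0,0],"rot":[0,0,0],"jaw":5}]' >/dev/null
python3 go.py 590.2 -0.2 120 -.153
```

```text
t 26.98 pos [ 469.1 -315.8  121.3] w 14.8 F [-0.   0.5 -2.1] zang 2.989 tilt [ 0.    -1.     0.001] j [-0.31  0.36 -0.26 -0.   -0.96  0.15]
delta tool [330.3   1.3 -71.7]
rotvec tool [-0.001  0.001  0.   ]
```

```bash
python3 -m creep '[{"delta_pos":[8,0,-1.7],"rot":[0,0,0],"jaw":5},{"delta_pos":[16,0,-3.5],"rot":[0,0,0],"jaw":5},{"delta_pos":[22,0,-4.8],"rot":[0,0,0],"jaw":5},{"delta_pos":[22,0,-4.8],"rot":[0,0,0],"jaw":5},{"delta_pos":[22,0,-4.8],"rot":[0,0,0],"jaw":5},{"delta_pos":[22,0,-4.8],"rot":[0,0,0],"jaw":5},{"delta_pos":[22,0,-4.8],"rot":[0,0,0],"jaw":5},{"delta_pos":[22,0,-4.8],"rot":[0,0,0],"jaw":5},{"delta_pos":[22,0,-4.8],"rot":[0,0,0],"jaw":5},{"delta_pos":[22,0,-4.8],"rot":[0,0,0],"jaw":5}]' >/dev/null
python3 -m creep '[{"delta_pos":[22,0,-4.8],"rot":[0,0,0],"jaw":5},{"delta_pos":[22,0,-4.8],"rot":[0,0,0],"jaw":5},{"delta_pos":[22,0,-4.8],"rot":[0,0,0],"jaw":5},{"delta_pos":[22,0,-4.8],"rot":[0,0,0],"jaw":5},{"delta_pos":[18,0,-3.9],"rot":[0,0,0],"jaw":5},{"delta_pos":[12,0,-2.6],"rot":[0,0,0],"jaw":5},{"delta_pos":[8,0,-1.7],"rot":[0,0,0],"jaw":5},{"delta_pos":[4.3,0,-0.8],"rot":[0,0,0],"jaw":5},{"delta_pos":[0,0,0],"rot":[0,0,0],"jaw":5},{"delta_pos":[0,0,0],"rot":[0,0,0],"jaw":5}]' >/dev/null
python3 go.py 590.2 -0.2 75 -.153
python3 - <<'E'
from h import *
from scipy.optimize import minimize
s=arm.read_state();z=s["position"][2]+11.1+12
G={n:cv2.cvtColor(arm.get_image(n),cv2.COLOR_RGB2GRAY).astype(np.float32) for n in C}
b=G["scene"];k,l,st,ce=cv2.connectedComponentsWithStats((b>140).astype(np.uint8))
u=proj("scene",[590,0,z])[0]
for i in range(1,k):
    if st[i,4]>1200 and np.hypot(*(ce[i]-u))<30: print("scene blob",st[i],rectfit("scene",l==i,z))
for n in C:
    for m in arm.masks_of(n,"lid")[:2]: print(n,round(m["p"],2),m["pixels"].sum(),rectfit(n,m["pixels"],z))
E
```

```text
t 28.65 pos [590.3  -0.8 121.5] w 14.6 F [-0.3 -1.3 -1.8] zang 2.988 tilt [-0.    -1.     0.001] j [ 0.27  0.4  -0.19  0.   -0.98 -0.43]
delta tool [ 0.6 46.5  0.2]
rotvec tool [-0.001 -0.    -0.   ]
scene blob [ 232  196   99   62 2348] (array([589. ,  -1.3]), array([182.7, 139.4]), np.float32(-0.151))
top 0.69 3890 (array([ 236.4, -226.6]), array([121.5, 161.3]), np.float32(0.725))
top 0.59 2888 (array([588.2,  -2.9]), array([183.7, 137.7]), np.float32(-0.15))
scene 0.81 2789 (array([ 325.7, -271.1]), array([124.3, 163.4]), np.float32(0.726))
scene 0.8 3854 (array([592.6,  -2.3]), array([187.2, 141. ]), np.float32(-0.16))
```

```bash
python3 - <<'E'
from h import *
from scipy.optimize import minimize
s=arm.read_state();z=s["position"][2]+11.1+12;print(z)
G={n:cv2.cvtColor(arm.get_image(n),cv2.COLOR_RGB2GRAY).astype(np.float32) for n in C}
x0=[590,-1,-.153];st=np.diag([5,5,.05])
for ns in(["top"],["scene"],["top","scene"]):
    r=minimize(lambda v:-sum(score(n,G[n],[rect(*v,z,138,184)],[rect(*v,z,150,196)]) for n in ns),x0,method="Nelder-Mead",options=dict(initial_simplex=np.vstack([x0,x0+st])));print(ns,r.x.round(3),round(-r.fun,1))
E
```

```text
144.7658612365963
['top'] [ 5.63897e+02 -1.14000e+00 -1.23000e-01] 10.9
['scene'] [ 5.90656e+02 -1.79800e+00 -1.64000e-01] 26.0
['top', 'scene'] [ 5.90645e+02 -2.39100e+00 -1.58000e-01] 33.0
```

```bash
python3 -m creep '[{"delta_pos":[2,3,0],"rot":[0,0,0],"jaw":5},{"delta_pos":[0,5,0],"rot":[0,0,0],"jaw":5},{"delta_pos":[0,7,0],"rot":[0,0,0],"jaw":5},{"delta_pos":[0,8,0],"rot":[0,0,0],"jaw":5},{"delta_pos":[0,8,0],"rot":[0,0,0],"jaw":5},{"delta_pos":[0,7,0],"rot":[0,0,0],"jaw":5},{"delta_pos":[0,5,0],"rot":[0,0,0],"jaw":5},{"delta_pos":[0,3,0],"rot":[0,0,0],"jaw":5},{"delta_pos":[0,0,0],"rot":[0,0,0],"jaw":5},{"delta_pos":[0,0,0],"rot":[0,0,0],"jaw":5}]' >/dev/null
python3 go.py 590.2 1.3 70 -.153
python3 - <<'E'
from h import *
z=arm.read_state()["position"][2]+11.1+12
for n in C:
    arm.get_image(n)
    for m in arm.masks_of(n,"lid")[:2]: print(n,round(m["p"],2),m["pixels"].sum(),rectfit(n,m["pixels"],z))
g=cv2.cvtColor(arm.get_image("scene"),cv2.COLOR_RGB2GRAY);k,l,st,ce=cv2.connectedComponentsWithStats((g>140).astype(np.uint8))
for i in range(1,k):
    if st[i,4]>1200 and np.hypot(*(ce[i]-proj("scene",[590,0,z])[0]))<30: print("scene blob",st[i],rectfit("scene",l==i,z))
E
```

```text
t 29.78 pos [591.1   1.6  75.6] w 14.6 F [-0.6 -0.2 -3.1] zang 2.989 tilt [-0. -1. -0.] j [ 0.28  0.45 -0.24  0.   -0.88 -0.43]
delta tool [-0.4  5.6  0.9]
rotvec tool [ 0.  0. -0.]
top 0.94 2667 (array([ 5.89e+02, -1.00e-01]), array([189.6, 140.3]), np.float32(-0.135))
top 0.91 3797 (array([ 229.3, -239.5]), array([127.6, 168.6]), np.float32(0.735))
scene 0.81 2913 (array([ 289.1, -269.4]), array([132.2, 177. ]), np.float32(0.724))
scene 0.69 3540 (array([5.922e+02, 4.000e-01]), array([186.5, 140.6]), np.float32(-0.16))
scene blob [ 234  207   95   61 2216] (array([5.896e+02, 3.000e-01]), array([185.6, 139.2]), np.float32(-0.154))
```

The lid is now aligned with the jar within about 1 mm in both views. Lowering with guard.

```bash
python3 -m creep '[{"delta_pos":[0,1,0],"rot":[0,0,0],"jaw":5},{"delta_pos":[0,1,0],"rot":[0,0,0],"jaw":5},{"delta_pos":[0,1,0],"rot":[0,0,0],"jaw":5},{"delta_pos":[0,1,0],"rot":[0,0,0],"jaw":5},{"delta_pos":[0,1,0],"rot":[0,0,0],"jaw":5},{"delta_pos":[0,1,0],"rot":[0,0,0],"jaw":5},{"delta_pos":[0,1,0],"rot":[0,0,0],"jaw":5},{"delta_pos":[0,0.5,0],"rot":[0,0,0],"jaw":5},{"delta_pos":[0,0,0],"rot":[0,0,0],"jaw":5},{"delta_pos":[0,0,0],"rot":[0,0,0],"jaw":5}]'
```

```text
clock: 30.87
position: [591.0, 1.6, 68.1]
ee_rot: [0.537, 0.46, -0.46, -0.537]
contact_force: [0.0, 0.5, -3.6]
gripper_width: 14.7
```

```bash
python3 -m creep '[{"delta_pos":[0,1,0],"rot":[0,0,0],"jaw":5},{"delta_pos":[0,1,0],"rot":[0,0,0],"jaw":5},{"delta_pos":[0,0.5,0],"rot":[0,0,0],"jaw":5},{"delta_pos":[0,0.5,0],"rot":[0,0,0],"jaw":5},{"delta_pos":[0,0,0],"rot":[0,0,0],"jaw":5},{"delta_pos":[0,0,0],"rot":[0,0,0],"jaw":5},{"delta_pos":[0,0,0],"rot":[0,0,0],"jaw":5},{"delta_pos":[0,0,0],"rot":[0,0,0],"jaw":5},{"delta_pos":[0,0,0],"rot":[0,0,0],"jaw":5},{"delta_pos":[0,0,0],"rot":[0,0,0],"jaw":5}]'; python3 go.py 590 1 63
```

```text
clock: 31.7
position: [591.0, 1.6, 65.2]
ee_rot: [0.537, 0.46, -0.46, -0.537]
contact_force: [-1.1, 0.0, -2.1]
gripper_width: 14.7
t 31.7 pos [591.    1.6  65.2] w 14.7 F [-1.1  0.  -2.1] zang 2.989 tilt [ 0. -1. -0.] j [ 0.28  0.46 -0.26 -0.   -0.86 -0.43]
delta tool [-0.8  2.2  0.9]
```

The locating rim is already about 4 mm inside the mouth with no contact.

```bash
python3 -m creep '[{"delta_pos":[0,0.7,0],"rot":[0,0,0],"jaw":5},{"delta_pos":[0,0.7,0],"rot":[0,0,0],"jaw":5},{"delta_pos":[0,0.6,0],"rot":[0,0,0],"jaw":5},{"delta_pos":[0,0.5,0],"rot":[0,0,0],"jaw":5},{"delta_pos":[0,0.5,0],"rot":[0,0,0],"jaw":5},{"delta_pos":[0,0,0],"rot":[0,0,0],"jaw":5},{"delta_pos":[0,0,0],"rot":[0,0,0],"jaw":5},{"delta_pos":[0,0,0],"rot":[0,0,0],"jaw":5},{"delta_pos":[0,0,0],"rot":[0,0,0],"jaw":5},{"delta_pos":[0,0,0],"rot":[0,0,0],"jaw":5}]'
```

```text
clock: 32.53
position: [591.0, 1.6, 62.9]
ee_rot: [0.537, 0.46, -0.46, -0.537]
contact_force: [-3.3, 0.4, 5.1]
gripper_width: 15.0
```

The lid is seated: contact at TCP 62.9 against 63 expected. Releasing, rising, and checking the lid.

```bash
python3 -m creep '[{"delta_pos":[0,0,0],"rot":[0,0,0],"jaw":20},{"delta_pos":[0,0,0],"rot":[0,0,0],"jaw":28},{"delta_pos":[0,0,0],"rot":[0,0,0],"jaw":36},{"delta_pos":[0,0,0],"rot":[0,0,0],"jaw":40},{"delta_pos":[0,0,0],"rot":[0,0,0],"jaw":40},{"delta_pos":[0,-4,0],"rot":[0,0,0],"jaw":40},{"delta_pos":[0,-10,0],"rot":[0,0,0],"jaw":40},{"delta_pos":[0,-16,0],"rot":[0,0,0],"jaw":40},{"delta_pos":[0,-20,0],"rot":[0,0,0],"jaw":40},{"delta_pos":[0,-20,0],"rot":[0,0,0],"jaw":40}]' >/dev/null
python3 -m creep '[{"delta_pos":[10,0,0],"rot":[0,0,0],"jaw":30},{"delta_pos":[20,0,0],"rot":[0,0,0],"jaw":20},{"delta_pos":[25,0,0],"rot":[0,0,0],"jaw":10},{"delta_pos":[28,0,0],"rot":[0,0,0],"jaw":0},{"delta_pos":[28,0,0],"rot":[0,0,0],"jaw":0},{"delta_pos":[25,0,0],"rot":[0,0,0],"jaw":0},{"delta_pos":[20,0,0],"rot":[0,0,0],"jaw":0},{"delta_pos":[10,0,0],"rot":[0,0,0],"jaw":0},{"delta_pos":[0,0,0],"rot":[0,0,0],"jaw":0},{"delta_pos":[0,0,0],"rot":[0,0,0],"jaw":0}]' >/dev/null
python3 go.py 615.7 165.8 57 -.153
python3 - <<'E'
from h import *
for n in C:
    arm.get_image(n)
    for m in arm.masks_of(n,"lid")[:2]: print(n,round(m["p"],2),m["pixels"].sum(),rectfit(n,m["pixels"],86))
    for m in arm.masks_of(n,"clip_a")[:3]:
        q=back(n,quad(m["pixels"]),92)[:,:2]-[590.2,-.2];e=q@[.152,.988];print(n,"clip",round(m["p"],2),m["pixels"].sum(),"jar-y range",e.min().round(),e.max().round())
im=[cv2.convertScaleAbs(np.ascontiguousarray(arm.get_image(n)[...,::-1]),alpha=1.5) for n in("scene","top")]
v=[proj(n,[600,40,100])[0].astype(int) for n in("scene","top")]
cv2.imwrite("pics/p11.png",cv2.hconcat([cv2.resize(i[y-60:y+60,x-80:x+80],(400,300),interpolation=cv2.INTER_CUBIC) for i,(x,y) in zip(im,v)]))
E
```

```text
t 34.2 pos [616.  165.6 132.1] w 0.0 F [-0.8 -0.7  0.1] zang 2.989 tilt [-0. -1.  0.] j [ 0.52  0.46 -0.06 -0.   -1.05 -0.67]
delta tool [ 0.2 75.1  0.3]
rotvec tool [-0.     0.001 -0.   ]
top 0.79 3666 (array([ 5.885e+02, -1.000e-01]), array([182.9, 139.8]), np.float32(-0.148))
top 0.58 3748 (array([ 229.2, -242.4]), array([126.5, 170.8]), np.float32(0.729))
top clip 0.97 435 jar-y range -142.0 -92.0
top clip 0.72 449 jar-y range 89.0 142.0
scene 0.86 2862 (array([ 279.1, -266.8]), array([133.6, 174.6]), np.float32(0.746))
scene 0.66 4172 (array([590.6,   0.7]), array([187. , 140.4]), np.float32(-0.166))
scene clip 0.96 427 jar-y range 92.0 143.0
scene clip 0.91 438 jar-y range -140.0 -98.0
scene clip 0.38 350 jar-y range 68.0 133.0
```

View pics/p11.png

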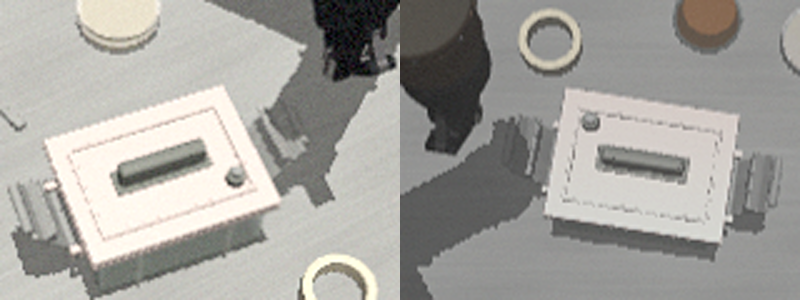

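The lid is home (fits within about 1 mm) and both clips lean out to |y'|≈142, i.e. about 0.67 rad. I bring the closed fingers down outside the +y clip.

```bash
python3 -m creep '[{"delta_pos":[0,6,0],"rot":[0,0,0],"jaw":0},{"delta_pos":[0,10,0],"rot":[0,0,0],"jaw":0},{"delta_pos":[0,12,0],"rot":[0,0,0],"jaw":0},{"delta_pos":[0,14,0],"rot":[0,0,0],"jaw":0},{"delta_pos":[0,14,0],"rot":[0,0,0],"jaw":0},{"delta_pos":[0,12,0],"rot":[0,0,0],"jaw":0},{"delta_pos":[0,8,0],"rot":[0,0,0],"jaw":0},{"delta_pos":[0,3,0],"rot":[0,0,0],"jaw":0},{"delta_pos":[0,0,0],"rot":[0,0,0],"jaw":0},{"delta_pos":[0,0,0],"rot":[0,0,0],"jaw":0}]' >/dev/null
python3 go.py
python3 -m creep '[{"delta_pos":[-5,0,0],"rot":[0,0,0],"jaw":0},{"delta_pos":[-5,0,0],"rot":[0,0,0],"jaw":0},{"delta_pos":[-4,0,0],"rot":[0,0,0],"jaw":0},{"delta_pos":[-3,0,0],"rot":[0,0,0],"jaw":0},{"delta_pos":[-3,-2,0],"rot":[0,0,0],"jaw":0},{"delta_pos":[-3,-2,0],"rot":[0,0,0],"jaw":0},{"delta_pos":[-3,-2,0],"rot":[0,0,0],"jaw":0},{"delta_pos":[0,0,0],"rot":[0,0,0],"jaw":0},{"delta_pos":[0,0,0],"rot":[0,0,0],"jaw":0},{"delta_pos":[0,0,0],"rot":[0,0,0],"jaw":0}]' >/dev/null
python3 go.py 605 107 60
```

```text
t 35.43 pos [616.7 165.8  53.4] w 0.0 F [-0.1  0.   0.2] zang 2.989 tilt [ 0.    -1.    -0.001] j [ 0.52  0.54 -0.14  0.   -0.89 -0.67]
t 36.27 pos [613.8 140.9  60.3] w 0.0 F [1.4 4.7 3.2] zang 2.989 tilt [ 0.002 -1.    -0.004] j [ 0.48  0.52 -0.16  0.   -0.89 -0.63]
delta tool [-34.9   0.2   3.5]
```

Contact at 4.7 N and pushing. Continuing along the arc.

```bash
python3 -m creep '[{"delta_pos":[-2.5,-1.2,0],"rot":[0,0,0],"jaw":0},{"delta_pos":[-2.5,-1.2,0],"rot":[0,0,0],"jaw":0},{"delta_pos":[-2.5,-1,0],"rot":[0,0,0],"jaw":0},{"delta_pos":[-2.5,-1,0],"rot":[0,0,0],"jaw":0},{"delta_pos":[-2.5,-0.7,0],"rot":[0,0,0],"jaw":0},{"delta_pos":[-2.5,-0.5,0],"rot":[0,0,0],"jaw":0},{"delta_pos":[-2.5,-0.3,0],"rot":[0,0,0],"jaw":0},{"delta_pos":[-1.5,0,0],"rot":[0,0,0],"jaw":0},{"delta_pos":[0,0,0],"rot":[0,0,0],"jaw":0},{"delta_pos":[0,0,0],"rot":[0,0,0],"jaw":0}]' >/dev/null
python3 go.py 605 107 60
python3 - <<'E'
from h import *
for n in C:
    arm.get_image(n)
    for m in arm.masks_of(n,"clip_a")[:3]:
        q=back(n,quad(m["pixels"]),105)[:,:2]-[590.2,-.2];e=q@[.152,.988];print(n,"clip",round(m["p"],2),m["pixels"].sum(),"jar-y range",e.min().round(),e.max().round())
E
```

```text
t 37.1 pos [608.5 120.4  64.4] w -0.2 F [ 0.  -0.5  0.7] zang 2.988 tilt [-0.001 -1.     0.002] j [ 0.46  0.5  -0.18  0.   -0.89 -0.61]
delta tool [-13.7   4.4   1.4]
top clip 0.94 450 jar-y range -142.0 -91.0
top clip 0.69 202 jar-y range 86.0 110.0
top clip 0.62 3653 jar-y range -90.0 89.0
scene clip 0.83 434 jar-y range -141.0 -100.0
scene clip 0.8 293 jar-y range 82.0 113.0
```

```bash
python3 -m creep '[{"delta_pos":[-1,0,0],"rot":[0,0,0],"jaw":0},{"delta_pos":[-1,0,0],"rot":[0,0,0],"jaw":0},{"delta_pos":[-1,0,0],"rot":[0,0,0],"jaw":0},{"delta_pos":[-1,0,0],"rot":[0,0,0],"jaw":0},{"delta_pos":[-1,0,0],"rot":[0,0,0],"jaw":0},{"delta_pos":[0,0,0],"rot":[0,0,0],"jaw":0},{"delta_pos":[0,0,0],"rot":[0,0,0],"jaw":0},{"delta_pos":[0,0,0],"rot":[0,0,0],"jaw":0},{"delta_pos":[0,0,0],"rot":[0,0,0],"jaw":0},{"delta_pos":[0,0,0],"rot":[0,0,0],"jaw":0}]' >/dev/null
python3 go.py
python3 -m creep '[{"delta_pos":[-1,0,0],"rot":[0,0,0],"jaw":0},{"delta_pos":[-1,0,0],"rot":[0,0,0],"jaw":0},{"delta_pos":[0,0,0],"rot":[0,0,0],"jaw":0},{"delta_pos":[0,0,0],"rot":[0,0,0],"jaw":0},{"delta_pos":[0,0,0],"rot":[0,0,0],"jaw":0},{"delta_pos":[0,0,0],"rot":[0,0,0],"jaw":0},{"delta_pos":[0,0,0],"rot":[0,0,0],"jaw":0},{"delta_pos":[0,0,0],"rot":[0,0,0],"jaw":0},{"delta_pos":[0,0,0],"rot":[0,0,0],"jaw":0},{"delta_pos":[0,0,0],"rot":[0,0,0],"jaw":0}]' >/dev/null
python3 go.py
```

```text
t 38.13 pos [608.8 116.2  65.1] w 0.1 F [-0.6  1.6  1.1] zang 2.989 tilt [-0. -1. -0.] j [ 0.45  0.5  -0.18  0.   -0.89 -0.6 ]
t 38.97 pos [608.6 114.3  65.1] w 0.2 F [-0.3  1.3  1.4] zang 2.989 tilt [ 0. -1. -0.] j [ 0.45  0.5  -0.18  0.   -0.89 -0.6 ]
```

```bash
python3 -m creep '[{"delta_pos":[-1,0,0],"rot":[0,0,0],"jaw":0},{"delta_pos":[-1,0,0],"rot":[0,0,0],"jaw":0},{"delta_pos":[-1,0,0],"rot":[0,0,0],"jaw":0},{"delta_pos":[0,0,0],"rot":[0,0,0],"jaw":0},{"delta_pos":[0,0,0],"rot":[0,0,0],"jaw":0},{"delta_pos":[0,0,0],"rot":[0,0,0],"jaw":0},{"delta_pos":[0,0,0],"rot":[0,0,0],"jaw":0},{"delta_pos":[0,0,0],"rot":[0,0,0],"jaw":0},{"delta_pos":[0,0,0],"rot":[0,0,0],"jaw":0},{"delta_pos":[0,0,0],"rot":[0,0,0],"jaw":0}]' >/dev/null
python3 go.py
```

```text
t 39.8 pos [608.7 113.9  65.2] w 0.0 F [-0.9  8.8  1.3] zang 2.989 tilt [ 0.004 -1.    -0.002] j [ 0.44  0.5  -0.18 -0.   -0.88 -0.6 ]
```

The clip is at its stop (8.8 N against the 2 N hinge, at the expected closed position). Now the other clip.

```bash
python3 -m creep '[{"delta_pos":[5,0,0],"rot":[0,0,0],"jaw":0},{"delta_pos":[10,0,0],"rot":[0,0,0],"jaw":0},{"delta_pos":[5,-5,0],"rot":[0,0,0],"jaw":0},{"delta_pos":[0,-12,0],"rot":[0,0,0],"jaw":0},{"delta_pos":[0,-15,0],"rot":[0,0,0],"jaw":0},{"delta_pos":[0,-15,0],"rot":[0,0,0],"jaw":0},{"delta_pos":[0,-15,0],"rot":[0,0,0],"jaw":0},{"delta_pos":[0,-12,0],"rot":[0,0,0],"jaw":0},{"delta_pos":[0,-6,0],"rot":[0,0,0],"jaw":0},{"delta_pos":[0,0,0],"rot":[0,0,0],"jaw":0}]' >/dev/null
python3 go.py 564.6 -166.2 140 -.153
python3 - <<'E'
from h import *
for n in C:
    arm.get_image(n)
    for m in arm.masks_of(n,"clip_a")[:3]:
        q=back(n,quad(m["pixels"]),105)[:,:2]-[590.2,-.2];e=q@[.152,.988];print(n,"clip",round(m["p"],2),m["pixels"].sum(),"jar-y range",e.min().round(),e.max().round())
E
```

```text
t 40.63 pos [611.7 131.2 146.7] w -0.1 F [-0.6 -0.7  0.6] zang 2.989 tilt [ 0.001 -1.    -0.003] j [ 0.47  0.43 -0.07  0.   -1.07 -0.62]
delta tool [-301.2    6.4    1.3]
rotvec tool [0.003 0.    0.001]
top clip 0.76 184 jar-y range 81.0 102.0
top clip 0.72 471 jar-y range -141.0 -90.0
scene clip 0.6 447 jar-y range -141.0 -99.0
scene clip 0.59 286 jar-y range 79.0 109.0
scene clip 0.59 4118 jar-y range -97.0 88.0
```

```bash
python3 -m creep '[{"delta_pos":[-12,0,0],"rot":[0,0,0],"jaw":0},{"delta_pos":[-25,0,0],"rot":[0,0,0],"jaw":0},{"delta_pos":[-35,0,0],"rot":[0,0,0],"jaw":0},{"delta_pos":[-38,0,0],"rot":[0,0,0],"jaw":0},{"delta_pos":[-38,0,0],"rot":[0,0,0],"jaw":0},{"delta_pos":[-38,0,0],"rot":[0,0,0],"jaw":0},{"delta_pos":[-38,0,0],"rot":[0,0,0],"jaw":0},{"delta_pos":[-37,0,0],"rot":[0,0,0],"jaw":0},{"delta_pos":[-26,0,1],"rot":[0,0,0],"jaw":0},{"delta_pos":[-14,0,0],"rot":[0,0,0],"jaw":0}]' >/dev/null
python3 -m creep '[{"delta_pos":[0,0,0],"rot":[0,0,0],"jaw":0},{"delta_pos":[0,6,0],"rot":[0,0,0],"jaw":0},{"delta_pos":[0,12,0],"rot":[0,0,0],"jaw":0},{"delta_pos":[0,16,0],"rot":[0,0,0],"jaw":0},{"delta_pos":[0,18,0],"rot":[0,0,0],"jaw":0},{"delta_pos":[0,18,0],"rot":[0,0,0],"jaw":0},{"delta_pos":[0,14,0],"rot":[0,0,0],"jaw":0},{"delta_pos":[0,6,0],"rot":[0,0,0],"jaw":0},{"delta_pos":[0,3,0],"rot":[0,0,0],"jaw":0},{"delta_pos":[0,0,0],"rot":[0,0,0],"jaw":0}]' >/dev/null
python3 go.py 569 -139 60 -.153
```

```text
t 42.5 pos [ 564.1 -165.4   51.4] w 0.2 F [0.5 0.3 0.5] zang 2.99 tilt [-0.    -1.     0.001] j [-0.01  0.47 -0.28  0.   -0.82 -0.14]
delta tool [26.9 -8.6 -0.9]
rotvec tool [-0.001  0.001 -0.   ]
```

```bash
python3 -m creep '[{"delta_pos":[5,0,0],"rot":[0,0,0],"jaw":0},{"delta_pos":[5,0,0],"rot":[0,0,0],"jaw":0},{"delta_pos":[4,0,0],"rot":[0,0,0],"jaw":0},{"delta_pos":[3,0,0],"rot":[0,0,0],"jaw":0},{"delta_pos":[3,-2,0],"rot":[0,0,0],"jaw":0},{"delta_pos":[3,-2,0],"rot":[0,0,0],"jaw":0},{"delta_pos":[3,-2,0],"rot":[0,0,0],"jaw":0},{"delta_pos":[0,0,0],"rot":[0,0,0],"jaw":0},{"delta_pos":[0,0,0],"rot":[0,0,0],"jaw":0},{"delta_pos":[0,0,0],"rot":[0,0,0],"jaw":0}]' >/dev/null
python3 go.py
python3 -m creep '[{"delta_pos":[2.5,-1.2,0],"rot":[0,0,0],"jaw":0},{"delta_pos":[2.5,-1.2,0],"rot":[0,0,0],"jaw":0},{"delta_pos":[2.5,-1,0],"rot":[0,0,0],"jaw":0},{"delta_pos":[2.5,-1,0],"rot":[0,0,0],"jaw":0},{"delta_pos":[2.5,-0.7,0],"rot":[0,0,0],"jaw":0},{"delta_pos":[2.5,-0.5,0],"rot":[0,0,0],"jaw":0},{"delta_pos":[2.5,-0.3,0],"rot":[0,0,0],"jaw":0},{"delta_pos":[1.5,0,0],"rot":[0,0,0],"jaw":0},{"delta_pos":[0,0,0],"rot":[0,0,0],"jaw":0},{"delta_pos":[0,0,0],"rot":[0,0,0],"jaw":0}]' >/dev/null
python3 go.py 572.5 -114.2 65
```

```text
t 43.33 pos [ 568.4 -140.8   58.4] w 0.4 F [-0.2 -3.6  2.6] zang 2.989 tilt [-0.    -1.    -0.001] j [ 0.03  0.46 -0.28  0.   -0.83 -0.19]
t 44.17 pos [ 570.7 -121.1   63.4] w 0.2 F [-0.8 -0.3 -0.4] zang 2.989 tilt [ 0.001 -1.     0.001] j [ 0.07  0.45 -0.28 -0.   -0.85 -0.22]
delta tool [ 7.1 -1.6 -0.8]
```

```bash
python3 -m creep '[{"delta_pos":[1,-1,0],"rot":[0,0,0],"jaw":0},{"delta_pos":[1,-1,0],"rot":[0,0,0],"jaw":0},{"delta_pos":[1,0,0],"rot":[0,0,0],"jaw":0},{"delta_pos":[1,0,0],"rot":[0,0,0],"jaw":0},{"delta_pos":[1,0,0],"rot":[0,0,0],"jaw":0},{"delta_pos":[0.5,0,0],"rot":[0,0,0],"jaw":0},{"delta_pos":[0.5,0,0],"rot":[0,0,0],"jaw":0},{"delta_pos":[0,0,0],"rot":[0,0,0],"jaw":0},{"delta_pos":[0,0,0],"rot":[0,0,0],"jaw":0},{"delta_pos":[0,0,0],"rot":[0,0,0],"jaw":0}]' >/dev/null
python3 go.py
```

```text
t 45.0 pos [ 571.9 -115.8   65.9] w 0.2 F [-2. -1.  0.] zang 2.989 tilt [ 0. -1. -0.] j [ 0.08  0.45 -0.27 -0.   -0.85 -0.23]
```

```bash
python3 -m creep '[{"delta_pos":[1,0,0],"rot":[0,0,0],"jaw":0},{"delta_pos":[1,0,0],"rot":[0,0,0],"jaw":0},{"delta_pos":[0.5,0,0],"rot":[0,0,0],"jaw":0},{"delta_pos":[0,0,0],"rot":[0,0,0],"jaw":0},{"delta_pos":[0,0,0],"rot":[0,0,0],"jaw":0},{"delta_pos":[0,0,0],"rot":[0,0,0],"jaw":0},{"delta_pos":[0,0,0],"rot":[0,0,0],"jaw":0},{"delta_pos":[0,0,0],"rot":[0,0,0],"jaw":0},{"delta_pos":[0,0,0],"rot":[0,0,0],"jaw":0},{"delta_pos":[0,0,0],"rot":[0,0,0],"jaw":0}]' >/dev/null
python3 go.py
```

```text
t 45.83 pos [ 572.1 -114.3   66.1] w -0.2 F [-1.5 -5.3  1.4] zang 2.988 tilt [-0.001 -1.     0.   ] j [ 0.08  0.45 -0.27  0.   -0.85 -0.24]
```

```bash
python3 -m creep '[{"delta_pos":[0.7,0,0],"rot":[0,0,0],"jaw":0},{"delta_pos":[0.7,0,0],"rot":[0,0,0],"jaw":0},{"delta_pos":[0,0,0],"rot":[0,0,0],"jaw":0},{"delta_pos":[0,0,0],"rot":[0,0,0],"jaw":0},{"delta_pos":[0,0,0],"rot":[0,0,0],"jaw":0},{"delta_pos":[0,0,0],"rot":[0,0,0],"jaw":0},{"delta_pos":[0,0,0],"rot":[0,0,0],"jaw":0},{"delta_pos":[0,0,0],"rot":[0,0,0],"jaw":0},{"delta_pos":[0,0,0],"rot":[0,0,0],"jaw":0},{"delta_pos":[0,0,0],"rot":[0,0,0],"jaw":0}]' >/dev/null
python3 go.py
python3 -m creep '[{"delta_pos":[-4,0,0],"rot":[0,0,0],"jaw":0},{"delta_pos":[-12,0,0],"rot":[0,0,0],"jaw":0},{"delta_pos":[-12,0,0],"rot":[0,0,0],"jaw":0},{"delta_pos":[-8,-8,0],"rot":[0,0,0],"jaw":0},{"delta_pos":[-10,-15,0],"rot":[0,0,0],"jaw":0},{"delta_pos":[-15,-20,0],"rot":[0,0,0],"jaw":0},{"delta_pos":[-20,-20,0],"rot":[0,0,0],"jaw":0},{"delta_pos":[-20,-20,0],"rot":[0,0,0],"jaw":0},{"delta_pos":[-20,-10,0],"rot":[0,0,0],"jaw":0},{"delta_pos":[-10,0,0],"rot":[0,0,0],"jaw":0}]' >/dev/null
python3 go.py
python3 - <<'E'
from h import *
for n in C:
    arm.get_image(n)
    for m in arm.masks_of(n,"lid")[:2]: print(n,round(m["p"],2),m["pixels"].sum(),rectfit(n,m["pixels"],86))
    for m in arm.masks_of(n,"clip_a")[:3]:
        q=back(n,quad(m["pixels"]),105)[:,:2]-[590.2,-.2];e=q@[.152,.988];print(n,"clip",round(m["p"],2),m["pixels"].sum(),"jar-y range",e.min().round(),e.max().round())
im=[cv2.convertScaleAbs(np.ascontiguousarray(arm.get_image(n)[...,::-1]),alpha=1.5) for n in("scene","top")]
v=[proj(n,[590,0,90])[0].astype(int) for n in("scene","top")]
cv2.imwrite("pics/p12.png",cv2.hconcat([cv2.resize(i[y-45:y+45,x-60:x+60],(400,300),interpolation=cv2.INTER_CUBIC) for i,(x,y) in zip(im,v)]))
E
```

```text
t 46.67 pos [ 572.1 -114.1   66.1] w 0.1 F [-0.3 -9.   0.2] zang 2.988 tilt [-0.003 -1.     0.001] j [ 0.08  0.45 -0.27  0.   -0.85 -0.24]
t 47.5 pos [ 554.  -244.2  162.8] w 0.0 F [-0.  -0.8  0.6] zang 2.987 tilt [-0.001 -1.    -0.007] j [-0.15  0.38 -0.11  0.   -1.08 -0.01]
top 0.91 3348 (array([589.8,   6.5]), array([170.5, 140.3]), np.float32(-0.13))
top 0.69 1373 (array([ 243.4, -301. ]), array([ 84.1, 171.2]), np.float32(1.544))
top clip 0.5 187 jar-y range 82.0 105.0
scene 0.68 1583 (array([ 284.1, -274.2]), array([130.2, 156.2]), np.float32(0.729))
scene 0.62 4064 (array([5.91e+02, 2.00e-01]), array([188.4, 142.4]), np.float32(-0.151))
scene clip 0.82 282 jar-y range 80.0 109.0
scene clip 0.56 258 jar-y range -110.0 -85.0
scene clip 0.47 1312 jar-y range -222.0 -140.0
```

View pics/p12.png

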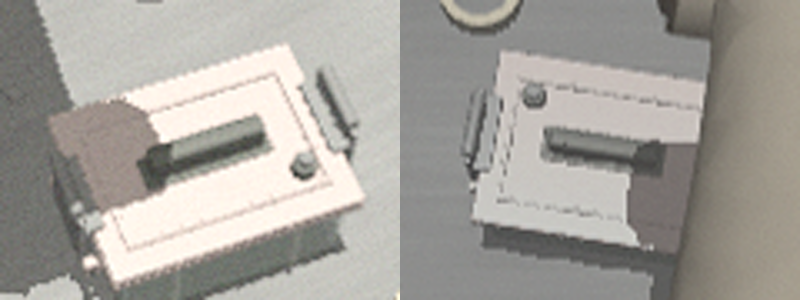

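The lid is home and both clips stand upright over its edge (scene y' ranges +80..109 and −110..−85). I let the arm come to rest and hand in.

```bash
python3 -m creep '[{"delta_pos":[0,0,0],"rot":[0,0,0],"jaw":0},{"delta_pos":[0,0,0],"rot":[0,0,0],"jaw":0},{"delta_pos":[0,0,0],"rot":[0,0,0],"jaw":0},{"delta_pos":[0,0,0],"rot":[0,0,0],"jaw":0},{"delta_pos":[0,0,0],"rot":[0,0,0],"jaw":0},{"delta_pos":[0,0,0],"rot":[0,0,0],"jaw":0},{"delta_pos":[0,0,0],"rot":[0,0,0],"jaw":0},{"delta_pos":[0,0,0],"rot":[0,0,0],"jaw":0},{"delta_pos":[0,0,0],"rot":[0,0,0],"jaw":0},{"delta_pos":[0,0,0],"rot":[0,0,0],"jaw":0}]'; python3 -c "from bench import arm;print(arm.job_done())"
```

```text
clock: 48.73
position: [552.5, -241.5, 158.9]
ee_rot: [0.537, 0.46, -0.46, -0.537]
contact_force: [1.0, 0.5, 0.2]
gripper_width: -0.1
the job is handed in; nothing more can be done
None
```

I set the dish on the shorter stack, put the lid on the jar and closed both clips. The job was handed in at about 49 s of the 72 s allowed; no verdict was reported.

- **Dish:** the image fit put it about 1.4 mm from the stack's centre and level. The taller stack had not moved when checked then.
- **Lid:** it went in without catching and touched down at 62.9 mm, where 63 was expected. Fits from both cameras put it about 1–2 mm from the jar's centre and square to it.
- **Clips:** each was pushed until it stopped at about 9 N, at mirrored positions (±115.5 mm from the jar's centre). Both stood upright over the lid's edge in the last pictures.

**Problems and disagreements**
- **Missed grasps:** the fingertips sat about 30 mm higher than the TCP reading implied, so the first three tries at the dish closed above it or on its top. One of them pressed the dish's top with about 18 N before I reopened.
- **Opening readings:** these came out 1 to 3 mm below the known sizes of what was held.
- **Last check:** in the final top view the arm hid part of the lid and the −y clip. Its lid fit there was off by about 6 mm, and the −y clip was confirmed only in the scene view. The bystanders were not re-measured.

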